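# Load, close and lock the sample heating block

## Task

Stand every amber sample bottle upright in a bay of its own in the heating block, then close the heavy cover the safe way: with it tilted, rest its tongue edge on the keeper's ledge under the bar, and from there pivot the other end gently down, without dropping it, until it lies flat with the lug in the fork. Push the locking pin in from the control-panel side through fork and lug until its head is fully home, then press the start button right down once everything is locked. Leave the other things on the bench where they are.

Things in the scene. Friction and masses are not known exactly. Their poses are not given: they have to be found in the camera images.
- heater: white dry-block heater, fixed; origin on the bench under the middle of the row of bays; z up, y along the row, -x towards its control panel. Housing x -93..45, y -165..182 mm, 40 mm high. Aluminium block with four square bays 46 x 46 mm, centres at x = 0, y = -78, -26, 26, 78 mm, floor 18 mm and rim 50 mm above the bench. Keeper at the -y end, fork at the +y end
- keeper_ledge (a point): point on the keeper's ledge where the middle of the tongue's lower edge comes to lie: heater x 0, y -150, z 92 mm. The keeper is a pedestal with a level ledge (y -156..-113 mm), and over its outer part a steel bar: y -156..-140 mm, underside at z 108, top at 118 mm, posts at x = +-30 mm; back wall at y = -156 mm. Axes as the heater's
- fork_hole (a point): centre of the fork's 14 mm cross hole, on the outer face of the cheek on the control-panel side: heater x -18, y 155, z 105 mm; the hole runs along the heater's x. Two upright steel cheeks, each 8 mm thick, 28 mm long, 26 mm high, 20 mm apart (x -10..10 mm), on a pedestal 92 mm high (x +-20, y 140..173 mm). Axes as the heater's
- start (a joint): travel of the start button, 0 up, 0.006 m fully down; a spring, 5 N fully down; it springs back
- start_top (a point): top of the start button, 62 mm above the bench: round, black, 26 mm across, on a grey base on the control panel's deck, towards the keeper end; pressed straight down
- cover: loose aluminium cover plate, about 0.7 kg, 80 (x) x 220 (y) x 12 mm; origin in the middle of its flat underside, z up. Tongue 44 mm wide, 8 mm thick at its -y end, lug at its +y end. Closed, it lies level 92 mm above the bench with its origin over the heater's and axes along the heater's, 4 mm clear of the bottle caps, with a few mm of play. Its tongue passes under the keeper's bar when tilted
- cover_handle (a point): middle of the cover's black handle, 38 mm above the underside, over the centre of mass; a flat-sided bar along the cover's x, 68 mm long, 16 mm thick in y, from 28 to 50 mm above the underside
- tongue_edge (a point): middle of the lower edge at the tip of the cover's tongue: cover y -150, z 0 mm
- lug_hole (a point): centre of the 14 mm cross hole along x in the cover's lug: cover x 0, y 155, z 13 mm. The lug is 12 mm thick in x, 26 mm high, and reaches from the plate's end at y 110 to 169 mm
- pin_shoulder (a point): loose steel locking pin, 80 g, lying level on its square head: head 18 x 18 x 40 mm, then a 10 mm round shank 44 mm long with a tapered tip. This point: on its axis at the shoulder where the shank leaves the head; x along the shank to the tip, z up as it lies. Fully home, the shoulder stands against the outer face of the fork cheek on the control-panel side
- pin_head (a point): centre of the pin's square head, 20 mm behind the shoulder, 9 mm above the bench at the start; gripped across its y sides
- bottle0_center (a point): sealed sample bottle, amber glass with a white screw cap, 100 g, heavy-footed, 70 mm tall; body 36 mm across up to 44 mm, cap 32 mm across from 50 to 70 mm above its foot. This point is its centre, 35 mm above the foot; z up the bottle. May be absent
- bottle1_center (a point): sealed sample bottle, amber glass with a white screw cap, 100 g, heavy-footed, 70 mm tall; body 36 mm across up to 44 mm, cap 32 mm across from 50 to 70 mm above its foot. This point is its centre, 35 mm above the foot; z up the bottle. May be absent
- bottle2_center (a point): sealed sample bottle, amber glass with a white screw cap, 100 g, heavy-footed, 70 mm tall; body 36 mm across up to 44 mm, cap 32 mm across from 50 to 70 mm above its foot. This point is its centre, 35 mm above the foot; z up the bottle. May be absent
- bottle3_center (a point): sealed sample bottle, amber glass with a white screw cap, 100 g, heavy-footed, 70 mm tall; body 36 mm across up to 44 mm, cap 32 mm across from 50 to 70 mm above its foot. This point is its centre, 35 mm above the foot; z up the bottle. May be absent
- jar: bystander: glass jar with a blue lid, 72 mm across, 115 mm tall; origin under its middle
- beaker: bystander: glass beaker, 68 mm across, 85 mm tall; origin under its middle
- driver: bystander: screwdriver lying on the bench
- wrench: bystander: wrench lying on the bench
- carton: bystander: small cardboard carton 100 x 70 x 55 mm
- ring: bystander: grey plastic ring 70 mm across, 22 mm high

How it is judged:
On the way, in this order (a step that is already met when the one before it is completed fails the run):
1. every bottle stands upright in a bay (x of bottle0_center in the frame of heater between -0.012 and 0.012 m and y of bottle0_center in the frame of heater between -0.092 and 0.092 m and z of bottle0_center in the frame of heater between 0.048 and 0.058 m and angle between each of bottle0_center, bottle1_center, bottle2_center, bottle3_center's own z axis and vertical below 0.2 rad and x of bottle1_center in the frame of heater between -0.012 and 0.012 m and y of bottle1_center in the frame of heater between -0.092 and 0.092 m and z of bottle1_center in the frame of heater between 0.048 and 0.058 m and x of bottle2_center in the frame of heater between -0.012 and 0.012 m and y of bottle2_center in the frame of heater between -0.092 and 0.092 m and z of bottle2_center in the frame of heater between 0.048 and 0.058 m and x of bottle3_center in the frame of heater between -0.012 and 0.012 m and y of bottle3_center in the frame of heater between -0.092 and 0.092 m and z of bottle3_center in the frame of heater between 0.048 and 0.058 m), for 0.2 s.
2. the cover, tilted by 6 to 35 degrees, rests with the edge of its tongue on the keeper's ledge under the bar (x of tongue_edge in the frame of heater between -0.012 and 0.012 m and y of tongue_edge in the frame of heater between -0.158 and -0.138 m and z of tongue_edge in the frame of heater between 0.087 and 0.097 m and angle between cover_handle's own z axis and vertical between 0.1 and 0.61 rad and contact force between cover and heater above 0.2 N), for 0.1 s.
3. the cover lies flat with its lug in the fork (x of tongue_edge in the frame of heater between -0.012 and 0.012 m and y of tongue_edge in the frame of heater between -0.158 and -0.138 m and z of tongue_edge in the frame of heater between 0.087 and 0.097 m and angle between cover_handle's own z axis and vertical below 0.035 rad and x of lug_hole in the frame of heater between -0.006 and 0.006 m and y of lug_hole in the frame of heater between 0.149 and 0.161 m and z of lug_hole in the frame of heater between 0.101 and 0.109 m), for 0.2 s.
4. the pin is through fork and lug with its head home (all of step 3 and x of pin_shoulder in the frame of heater between -0.0215 and -0.0145 m and y of pin_shoulder in the frame of heater between 0.15 and 0.16 m and z of pin_shoulder in the frame of heater between 0.099 and 0.111 m and angle between the x axis of pin_shoulder and the x axis of heater, either way round below 0.2 rad), for 0.2 s.
5. the start button is pressed right down (value of joint start above 0.0042 m and x of pin_shoulder in the frame of heater between -0.0215 and -0.0145 m and y of pin_shoulder in the frame of heater between 0.15 and 0.16 m and z of pin_shoulder in the frame of heater between 0.099 and 0.111 m and angle between the x axis of pin_shoulder and the x axis of heater, either way round below 0.2 rad), for 0.05 s.
At the end, for the whole second after the job is handed in: Bottles upright (11 deg) on the floors of bays; cover level (2 deg), tongue under the bar, lug hole within 6 mm (4 mm in height) of the fork hole; pin through both, shoulder within 3.5 mm of the cheek; button released; all at rest; bystanders within 30 mm of where they began (all of step 1 and all of step 4 and linear speed of cover below 0.02 m/s and distance of each of jar, beaker, driver, wrench, carton, ring from where it was at the start of the episode below 0.03 m and value of joint start below 0.002 m); the robot touches nothing.
It fails at once if the cover is dropped or slammed down onto the heater (it turns faster than 2 rad/s while tilted with its tongue at the keeper) (x of tongue_edge in the frame of heater between -0.012 and 0.012 m and y of tongue_edge in the frame of heater between -0.158 and -0.138 m and z of tongue_edge in the frame of heater between 0.087 and 0.097 m and angular speed of cover above 2 rad/s and angle between cover_handle's own z axis and vertical above 0.04 rad).
It fails at once if a bystander is pushed more than 50 mm away (distance of any of jar, beaker, driver, wrench, carton, ring from where it was at the start of the episode above 0.05 m).
Of bottle0, bottle1, bottle2, bottle3 only 2 to 4 are there at a start; the rules pass over those that are not, and their reading is None.
At some moment in a run one of bottle0, bottle1, bottle2, bottle3, pin may be knocked a few centimetres aside while the robot is not near it.
It also fails if it takes over 210 s, if anything falls off the work surface, if the arm or the gripper's body presses on something with over 40 N, if the wrist force passes 120 N, or if a joint passes its speed limit or range.

## Robot

A 6-joint arm with a two-finger parallel gripper is mounted at the origin on the work surface. World frame = base frame: x ahead of the robot, y to its left, z up, the work surface at z = 0. Lengths are in m, angles in rad, forces in N, time in s.
With the tool pointing down it reaches from about 0.375 to 0.975 m from the base axis. Payload 3.8 kg.
Tool frame: the origin (TCP) lies midway between the tips of the shut fingers; the grasp point (between the pads) lies manip.pinch_z behind it (manip.pinch_z is the distance from the TCP to the grasp point, in m); z points along the fingers, y is the line along which they close (so a half turn about z gives the same grasp; the last joint's range is limited). The gripper opens to 85 mm and grips with 20 to 120 N. Pads are 22 mm wide; open, the fingers measure 114 mm over their backs; the gripper's body (76 mm by 85 mm) begins 54 mm behind the grasp point. The pads swing forward as they close: fully open they stand 13 mm farther back than shut.
Start: joints at [1.154, 0.264, 1.604, -0, 1.274, -0.037], TCP at [0.25, 0.627, 0.231] pointing down, gripper open.
Joint ranges: [-2.63, 2.63], [-0.94, 2.18], [0.31, 2.57], [-1.31, 4.45], [0, 2.66], [-2.55, 2.55]. Speed limits (rad/s): [2.57, 2.57, 3.14, 3.14, 3.14, 3.14].

## Interface

Orientations are given as a 3x3 rotation matrix whose columns are the frame's x, y, z axes.
In Python, from bench import manip gives the robot as it stands.
- The arm moves only by the shell command python3 -m jog 'ROWS' [FORCE]. ROWS is JSON, a list of rows, each an object of numbers: "tx", "ty", "tz": the shift along the tool's x, y, z in m; "wx", "wy", "wz": the turn, a rotation vector about the tool's x, y, z in degrees; "claw": the finger opening in m, from 0 to 0.0854. A call has 1 to 10 rows; each row is the pose to reach, as a shift and turn from the pose commanded when the call began, along the tool's axes at that moment; what a row does not reach only later rows make up. A row lasts 1/8 s, in which the tool goes at most 62.5 mm and 10.7 degrees, less where a joint would pass 70% of its speed; a pose out of reach is approached as far as the arm can. A call with a gripper value outside its range is refused whole. The fingers move at their own pace and stop on an object; FORCE is the grip in N (left out, the last holds). Time passes only in rows, so rows that repeat a pose let the fingers close. It gives the time, the measured TCP pose, the force, the opening and the grip force at its end, in the units of the state.
- manip.read_state(): the state, without advancing time (a new reading comes with each control period).
- manip.snapshot(name): name is "side" or "top" or "wrist"; returns (picture, depth): 400x640x3 uint8, red, green, blue; 400x640 float32, m along the optical axis (not along the pixel's ray), 0 where there is no reading.
- manip.camera_info(name): a dict with "fx", "fy", "cx", "cy" (pixels), "cam_to_world" (4x4, takes a point from camera to world coordinates). Camera axes: x right, y down, z forward; pixel columns grow to the right and rows downward; lengths in m; the calibration is good to about 2 mm. The wrist camera is an equidistant fisheye: a pixel r from the principal point sees the ray r / f radians off the axis. A picture is of the moment at which its call begins: read the wrist's pose just before it. camera_info takes no time and is no camera call; for the wrist camera it gives the pose at the moment of the call.
- manip.sign_off(): hands the job in; it is judged then, once.
Trained networks look in the newest picture that a camera, given by its name, has taken for a name from the list of things; names that differ only in an ending like _2 or _b are one class to them, and where a whole thing is asked for, a point or a joint stands for the part that bears it (a point fixed in the world has none). Each returns a list of dicts, best first, with "conf" (0 to 1); they miss things now and then, are a little off and sometimes report something else, mostly with a low value. They report only what shows in the picture. A call takes as long as a camera call.
- manip.search_frame(camera, thing): "centre" ([column, row] in pixels, amid what is visible of it).
- manip.mark_of(camera, thing): "centre" ([column, row] in pixels: a listed point, or the origin of a listed thing).
The state is a dict: "t": time; "qpos": joint angles; "joint_velocities": joint speeds; "joint_torque": joint torques, N m; "ee_pos": TCP position; "tcp_rot": TCP orientation; "wrist_force": force on the tool from outside, world axes, zero at the start; "wrist_torque": the same for the moment, N m; "gripper_width": opening from 0.0 (shut) to 1.0 (fully open); "finger_force": force on a finger pad.
Only numpy, scipy, OpenCV 4.12 (cv2) and the standard library are available. Lean on these libraries where they do the work, as an engineer would, in place of code of your own. Each camera call takes 0.05 s, during which the arm holds its last target. There are 200 camera calls.

## Working session

There is one attempt and no reset: what is moved stays moved. The work goes in short steps, Python scripts to look and compute and a shell command to move; the robot and the scene stay as the last step left them, time stands still between calls to the robot, and variables do not carry over. Pictures are saved under pics/ and viewed, at most 14 in all, crops included, and the job is handed in when it is done.

```bash
mkdir -p pics; ls
cat > h.py <<'E'
import numpy as np, cv2
from bench import manip
def snap(c,name=None):
    info=manip.camera_info(c); im,d=manip.snapshot(c)
    if name: cv2.imwrite(f'pics/{name}.png',cv2.cvtColor(im,cv2.COLOR_RGB2BGR))
    return info,im,d
def ray(info,px,wrist=False):
    u=(px[0]-info['cx'])/info['fx']; v=(px[1]-info['cy'])/info['fy']
    if wrist:
        r=np.hypot(u,v); s=np.sin(r)/r if r>1e-9 else 1; return np.array([u*s,v*s,np.cos(r)])
    return np.array([u,v,1.0])
def at_z(info,px,z,wrist=False):
    T=np.array(info['cam_to_world']); d=T[:3,:3]@ray(info,px,wrist); o=T[:3,3]
    return o+d*(z-o[2])/d[2]
E
python3 - <<'E'
from h import *
print(manip.pinch_z, manip.read_state())
for c in ('top','side'):
    i,im,d=snap(c,c+'0'); print(c,i['fx'],np.round(i['cam_to_world'],3).tolist())
Z={'heater':0,'keeper_ledge':.092,'fork_hole':.105,'start_top':.062,'cover':None,'cover_handle':.038,'tongue_edge':0.0,'lug_hole':.013,'pin_shoulder':.009,'pin_head':.009,'bottle0_center':.035,'jar':0,'beaker':0,'driver':0.01,'wrench':0,'carton':0,'ring':0}
it=manip.camera_info('top')
for n,z in Z.items():
    r=manip.mark_of('top',n)
    print(n,[(np.round(q['centre']).tolist(),round(q['conf'],2),np.round(at_z(it,q['centre'],z or 0),3).tolist()) for q in r[:5]])
E
```

```text
pics
0.0187 {'t': 0.0, 'qpos': array([ 1.15410359e+00,  2.64772085e-01,  1.60542073e+00, -1.32333257e-05,
        1.27370454e+00, -3.69136584e-02]), 'joint_velocities': array([-4.89919609e-04, -1.19014735e-03,  8.25547619e-04, -1.89863954e-03,
       -2.55233473e-05, -8.66273252e-04]), 'joint_torque': array([-1.57053215e-03, -5.15110874e+01, -3.67310321e+01,  7.04647869e-05,
        1.30487923e-02, -3.57831141e-05]), 'ee_pos': array([0.24994053, 0.62620534, 0.22992405]), 'tcp_rot': array([[-9.28747967e-01,  3.70710622e-01, -9.21231306e-04],
       [ 3.70711760e-01,  9.28745567e-01, -2.11261759e-03],
       [ 7.24197119e-05, -2.30360057e-03, -9.99997344e-01]]), 'wrist_force': array([-0.06738508,  0.57833953, -0.61151942]), 'wrist_torque': array([-0.07953798,  0.02772428,  0.03052416]), 'finger_force': 0.0, 'gripper_width': 1.0012684348950849}
top 432.81417999191245 [[0.006, -0.973, 0.229, 0.181], [-1.0, -0.007, -0.005, 0.026], [0.007, -0.229, -0.973, 1.458], [0.0, 0.0, 0.0, 1.0]]
side 403.1408852381441 [[0.82, -0.332, 0.467, -0.087], [-0.572, -0.44, 0.692, -0.835], [-0.024, -0.835, -0
[... 294 characters left out ...]
, -0.051, 0.062])]
cover [([235.0, 216.0], 0.9, [0.48, 0.331, 0.0]), ([425.0, 201.0], 0.16, [0.538, -0.325, 0.0])]
cover_handle [([228.0, 212.0], 0.95, [0.487, 0.349, 0.038])]
tongue_edge [([189.0, 218.0], 0.59, [0.473, 0.488, 0.0]), ([318.0, 225.0], 0.26, [0.451, 0.044, 0.0])]
lug_hole [([276.0, 212.0], 0.61, [0.493, 0.189, 0.013])]
pin_shoulder [([314.0, 229.0], 0.57, [0.437, 0.06, 0.009])]
pin_head [([315.0, 224.0], 0.53, [0.453, 0.056, 0.009])]
bottle0_center []
jar [([450.0, 168.0], 0.82, [0.658, -0.419, 0.0])]
beaker []
driver [([414.0, 266.0], 0.53, [0.314, -0.276, 0.01])]
wrench [([275.0, 245.0], 0.56, [0.381, 0.191, 0.0])]
carton [([181.0, 185.0], 0.78, [0.591, 0.524, 0.0])]
ring []
```

Run:
```python
import cv2
a=cv2.imread('pics/top0.png'); cv2.imwrite('pics/top0c.png',cv2.resize(a[110:310,150:490],(800,471),interpolation=cv2.INTER_CUBIC))
```

```text
(no output)
```

View pics/top0c.png

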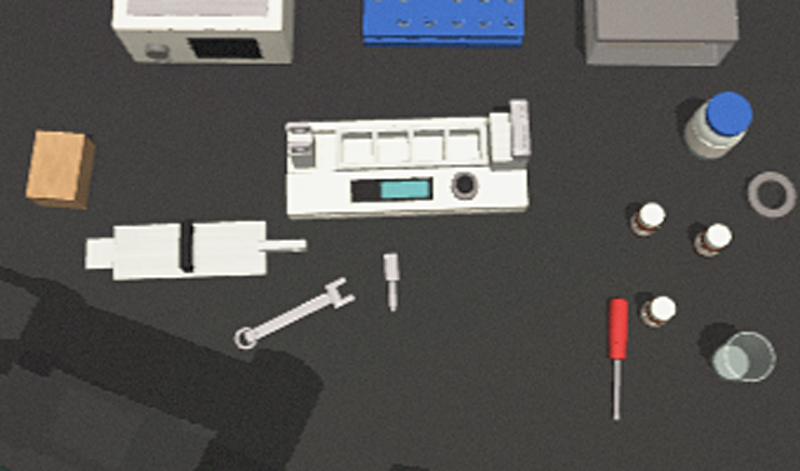

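View pics/side0.png

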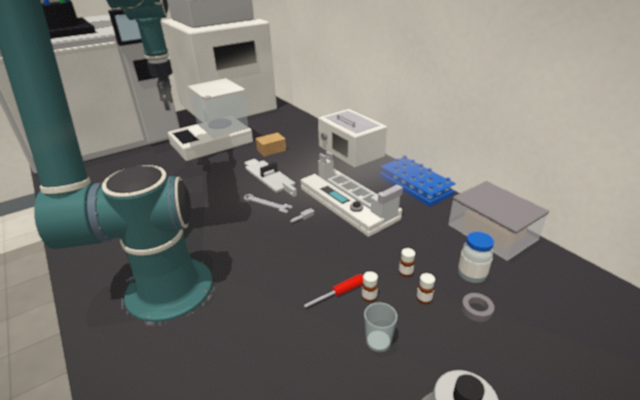

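The top picture shows three bottles with caps at about (426,202), (454,211) and (430,242). The cover lies at about (231,216), turned half round with its tongue to +y. The pin is at (315,228) with its tip towards the robot, and the heater is nearly aligned, with the keeper to the right. I'll write the move planner and go look over the bottles.

```bash
cat >> h.py <<'E'
from scipy.spatial.transform import Rotation as Ro
def Rd(yaw,tilt_axis=None):  # tool down, tool y axis at world yaw (deg)
    a=np.radians(yaw); y=np.array([np.cos(a),np.sin(a),0]); z=np.array([0,0,-1.]); return np.column_stack([np.cross(y,z),y,z])
def go(p,R,pinch=True):
    s=manip.read_state(); p=np.array(p,float)
    if pinch: p=p+R[:,2]*manip.pinch_z   # grasp point -> TCP
    T=s['tcp_rot']; d=T.T@(p-s['ee_pos']); w=Ro.from_matrix(T.T@R).as_rotvec(degrees=True)
    print('t=%.2f dxyz mm'%s['t'],np.round(d*1000,1),'rot',np.round(w,1),'rows>=%.1f'%max(np.linalg.norm(d)/.0625,np.linalg.norm(w)/10.7),'q6 %.2f'%s['qpos'][5])
def marks(cam,thing,z,n=5):
    i=manip.camera_info(cam); r=manip.mark_of(cam,thing)
    for q in r[:n]: print(thing,np.round(q['centre'],1).tolist(),round(q['conf'],2),np.round(at_z(i,q['centre'],z,cam=='wrist'),4).tolist())
    return r
E
python3 - <<'E'
from h import *
it=manip.camera_info('top')
for p in [(426,202),(454,211),(430.5,242)]: print(at_z(it,p,.07).round(3))
for n in range(4): marks('top','bottle%d_center'%n,.035)
go([.43,-.33,.30],Rd(90))
print(manip.read_state()['qpos'], manip.camera_info('wrist'))
E
```

```text
[ 0.518 -0.312  0.07 ]
[ 0.489 -0.402  0.07 ]
[ 0.385 -0.32   0.07 ]
bottle1_center [426.5, 204.0] 0.48 [0.52, -0.3215, 0.035]
bottle1_center [477.8, 194.3] 0.21 [0.5553, -0.498, 0.035]
bottle2_center [451.0, 212.3] 0.59 [0.4919, -0.4028, 0.035]
bottle3_center [452.0, 212.5] 0.66 [0.4912, -0.4061, 0.035]
bottle3_center [429.2, 243.6] 0.51 [0.3852, -0.3241, 0.035]
t=1.15 dxyz mm [-521.7 -822.   -50. ] rot [ -0.    0.  -21.8] rows>=15.6 q6 -0.04
[ 1.15407722e+00  2.63914306e-01  1.60402402e+00 -1.85176281e-05
  1.27367276e+00 -3.68747291e-02] {'fx': 309.70691628693146, 'fy': 309.70691628693146, 'cx': 316.90524977336213, 'cy': 196.51213663381216, 'cam_to_world': array([[ 3.71580997e-01,  8.80187230e-01,  2.95293081e-01,
         1.73558690e-01],
       [ 9.28400465e-01, -3.52156034e-01, -1.18569409e-01,
         6.56334807e-01],
       [-3.74039757e-04,  3.18208373e-01, -9.48020723e-01,
         3.74453572e-01],
       [ 0.00000000e+00,  0.00000000e+00,  0.00000000e+00,
         1.00000000e+00]])}
```

Run:
```python
from h import *
go([.50,.04,.33],Rd(90),False)
```

```text
t=1.15 dxyz mm [-449.5 -452.5  -98.7] rot [ -0.    0.  -21.8] rows>=10.3 q6 -0.04
```

```bash
R='{"tx":-0.45,"ty":-0.453,"tz":-0.099,"wz":-21.8}'; python3 -m jog '[{"tx":-0.45,"ty":-0.453,"tz":-0.099,"wz":-21.8},{"tx":-0.45,"ty":-0.453,"tz":-0.099,"wz":-21.8},{"tx":-0.45,"ty":-0.453,"tz":-0.099,"wz":-21.8},{"tx":-0.45,"ty":-0.453,"tz":-0.099,"wz":-21.8},{"tx":-0.45,"ty":-0.453,"tz":-0.099,"wz":-21.8},{"tx":-0.45,"ty":-0.453,"tz":-0.099,"wz":-21.8},{"tx":-0.45,"ty":-0.453,"tz":-0.099,"wz":-21.8},{"tx":-0.45,"ty":-0.453,"tz":-0.099,"wz":-21.8},{"tx":-0.45,"ty":-0.453,"tz":-0.099,"wz":-21.8},{"tx":-0.45,"ty":-0.453,"tz":-0.099,"wz":-21.8}]'
python3 -m jog '[{"tx":0},{"tx":0}]'
python3 - <<'E'
from h import *
snap('wrist','w1')
for n,z in {'heater':0,'keeper_ledge':.092,'fork_hole':.105,'start_top':.062,'cover_handle':.038,'pin_head':.009,'pin_shoulder':.009}.items(): marks('wrist',n,z,2)
E
```

```text
fork_hole [38.9, 384.5] 0.69 [0.458, -0.2004, 0.105]
fork_hole [292.9, 322.1] 0.64 [0.3873, 0.5412, 0.105]
cover_handle [291.7, 322.5] 0.15 [0.4406, 0.5107, 0.038]
pin_head [106.0, 355.5] 0.44 [0.4556, 0.0493, 0.009]
pin_shoulder [100.9, 350.2] 0.47 [0.4392, 0.0472, 0.009]invalid input at $[0]: expected keys tx, ty, tz, wx, wy, wz, claw
invalid input at $[0]: expected keys tx, ty, tz, wx, wy, wz, claw
```

View pics/w1.png

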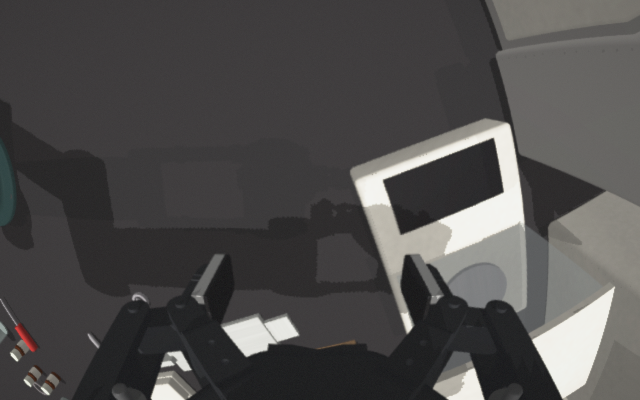

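The picture shows only the bench near the start pose, because the jog call was refused: a row needs all seven keys. I'll repeat it with full rows, aiming further out so the wrist camera sees the heater clear of the fingers.

Run:
```python
from h import *
go([.68,.04,.33],Rd(90),False)
```

```text
t=1.55 dxyz mm [-616.7 -385.7  -98.7] rot [ -0.   -0.  -21.8] rows>=11.7 q6 -0.04
```

```bash
python3 -m jog '[{"tx":-0.617,"ty":-0.386,"tz":-0.1,"wx":0,"wy":0,"wz":-21.8,"claw":0.085},{"tx":-0.617,"ty":-0.386,"tz":-0.1,"wx":0,"wy":0,"wz":-21.8,"claw":0.085},{"tx":-0.617,"ty":-0.386,"tz":-0.1,"wx":0,"wy":0,"wz":-21.8,"claw":0.085},{"tx":-0.617,"ty":-0.386,"tz":-0.1,"wx":0,"wy":0,"wz":-21.8,"claw":0.085},{"tx":-0.617,"ty":-0.386,"tz":-0.1,"wx":0,"wy":0,"wz":-21.8,"claw":0.085},{"tx":-0.617,"ty":-0.386,"tz":-0.1,"wx":0,"wy":0,"wz":-21.8,"claw":0.085},{"tx":-0.617,"ty":-0.386,"tz":-0.1,"wx":0,"wy":0,"wz":-21.8,"claw":0.085},{"tx":-0.617,"ty":-0.386,"tz":-0.1,"wx":0,"wy":0,"wz":-21.8,"claw":0.085},{"tx":-0.617,"ty":-0.386,"tz":-0.1,"wx":0,"wy":0,"wz":-21.8,"claw":0.085},{"tx":-0.617,"ty":-0.386,"tz":-0.1,"wx":0,"wy":0,"wz":-21.8,"claw":0.085}]'
python3 - <<'E'
from h import *
go([.68,.04,.33],Rd(90),False)
E
```

```text
t: 2.8
ee_pos: [0.6166, 0.1261, 0.3168]
tcp_rot: [[-1.0, -0.001, 0.001], [-0.001, 1.0, 0.0], [-0.001, 0.0, -1.0]]
wrist_force: [0.7, 0.8, -0.5]
gripper_width: 0.993
finger_force: 0.0
t=2.80 dxyz mm [-63.4 -86.2 -13.2] rot [0. 0. 0.] rows>=1.7 q6 -1.41
```

```bash
python3 -m jog '[{"tx":-0.063,"ty":-0.086,"tz":-0.013,"wx":0,"wy":0,"wz":0,"claw":0.085},{"tx":-0.063,"ty":-0.086,"tz":-0.013,"wx":0,"wy":0,"wz":0,"claw":0.085},{"tx":-0.063,"ty":-0.086,"tz":-0.013,"wx":0,"wy":0,"wz":0,"claw":0.085},{"tx":-0.063,"ty":-0.086,"tz":-0.013,"wx":0,"wy":0,"wz":0,"claw":0.085}]'
python3 - <<'E'
from h import *
i,im,d=snap('wrist','w2'); np.savez('w2.npz',d=d,**{k:np.array(v) for k,v in i.items()})
for n,z in {'heater':0,'keeper_ledge':.092,'fork_hole':.105,'start_top':.062,'cover_handle':.038,'pin_head':.009,'pin_shoulder':.009}.items(): marks('wrist',n,z,2)
E
```

```text
t: 3.3
ee_pos: [0.6783, 0.0422, 0.3289]
tcp_rot: [[-1.0, -0.0, -0.001], [-0.0, 1.0, 0.001], [0.001, 0.001, -1.0]]
wrist_force: [0.0, 1.0, 0.5]
gripper_width: 0.993
finger_force: 0.0
heater [303.7, 116.4] 0.97 [0.626, 0.022, 0.0]
keeper_ledge [191.3, 132.1] 0.78 [0.635, -0.1205, 0.092]
fork_hole [428.9, 107.2] 0.61 [0.6033, 0.1791, 0.105]
cover_handle [512.9, 36.1] 0.56 [0.4745, 0.3506, 0.038]
pin_head [327.0, 3.9] 0.55 [0.4531, 0.0566, 0.009]
pin_shoulder [46.0, 108.2] 0.33 [0.5673, -0.495, 0.009]
```

View pics/w2.png

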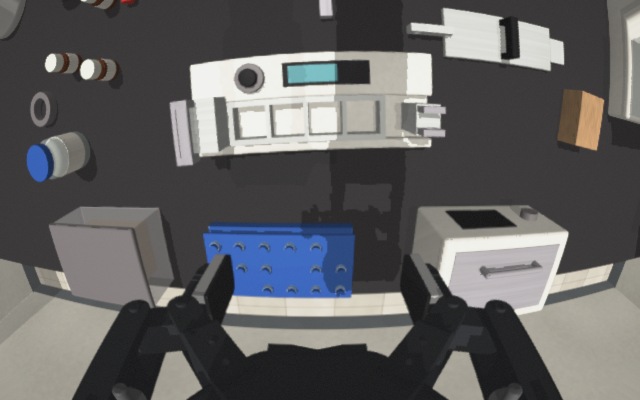

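The wrist picture shows the heater clearly: bays at about (250,122), (287,122), (323,120) and (360,118), the keeper at (190,130), the fork cheeks at (432,118) and the button at (249,77). I'll fit its pose to the depth of the housing.

```bash
cat >> h.py <<'E'
def cloud(info,d,wrist=True):
    v,u=np.mgrid[0:400,0:640]; a=(u-info['cx'])/info['fx']; b=(v-info['cy'])/info['fy']
    if wrist:
        r=np.hypot(a,b)+1e-9; k=np.tan(r)/r; a,b=a*k,b*k
    P=np.stack([a*d,b*d,d],-1); T=np.array(info['cam_to_world']); P=P@T[:3,:3].T+T[:3,3]; P[d<=0]=np.nan
    return P
E
python3 - <<'E'
from h import *
z=np.load('w2.npz'); P=cloud({k:z[k] for k in z.files},z['d'])
m=(abs(P[...,0]-.61)<.12)&(abs(P[...,1]-.03)<.26)
Q=P[m]; 
h,e=np.histogram(Q[:,2],np.arange(-.01,.15,.004)); print([(round(a*1000),int(b)) for a,b in zip(e,h) if b>60])
for lo,hi,nm in [(.034,.0445,'deck'),(.0455,.056,'rim'),(.012,.025,'floor'),(.086,.098,'ledge'),(.112,.124,'bar/cheek')]:
    S=Q[(Q[:,2]>lo)&(Q[:,2]<hi)]; 
    r=cv2.minAreaRect((S[:,:2]*1000).astype(np.float32)); print(nm,len(S),np.round(r[0],1),np.round(r[1],1),round(r[2],2),np.percentile(S,[2,98],axis=0).round(3).tolist(),'zmed',np.median(S[:,2]).round(4))
# individual bay floors
M=(m&(P[...,2]>.010)&(P[...,2]<.026)).astype(np.uint8); n,l,st,c=cv2.connectedComponentsWithStats(M)
for k in range(1,n):
    if st[k,4]>40:
        S=P[l==k]; print(st[k],np.median(S,axis=0).round(4),cv2.minAreaRect((S[:,:2]*1000).astype(np.float32)))
E
```

```text
[(-6, 62), (-2, 20689), (2, 1233), (10, 526), (14, 1342), (18, 3350), (22, 136), (26, 155), (30, 136), (34, 245), (38, 9530), (42, 1996), (46, 916), (50, 2356), (54, 98), (58, 176), (62, 247), (66, 73), (70, 81), (74, 77), (78, 81), (82, 77), (86, 83), (90, 1754), (94, 80), (110, 86), (114, 489), (118, 934)]
deck 11693 [602.1  33.5] [139.1 347.3] 2.44 [[0.533, -0.13, 0.038], [0.671, 0.198, 0.044]] zmed 0.0407
rim 3349 [600.2  38.5] [114.2 254.9] 2.62 [[0.553, -0.087, 0.047], [0.659, 0.135, 0.054]] zmed 0.0506
floor 5181 [571.8 106.9] [163.1 365.9] 0.17 [[0.495, -0.071, 0.013], [0.65, 0.276, 0.022]] zmed 0.0185
ledge 1917 [615.3  37.1] [ 78.8 324.1] 6.45 [[0.594, -0.12, 0.088], [0.661, 0.196, 0.095]] zmed 0.0924
bar/cheek 1468 [629.   29.1] [ 80.2 331.8] 1.4 [[0.595, -0.136, 0.113], [0.67, 0.192, 0.12]] zmed 0.1183
[444  36  31  23 587] [0.5062 0.2618 0.0129] ((506.349365234375, 263.2657470703125), (53.263214111328125, 32.625240325927734), 89.92245483398438)
[385  94  42  44 955] [0.6157 0.1594 0.0187] ((620.3984375, 173.92373657226562), (63.90708923339844, 66.37875366210938), 1.78257417678833)
[ 308  101   34   33 1015] [0.6259 0.0518 0.0186] ((625.5311889648438, 52.371456146240234), (45.597747802734375, 46.72660446166992), 2.383063554763794)
[346 100  31  32 930] [0.6234 0.1057 0.0186] ((622.8614501953125, 105.827392578125), (45.848636627197266, 44.19040298461914), 3.1610002517700195)
[271 103  33  33 974] [ 0.6281 -0.0019  0.0186] ((627.88427734375, -0.9004955291748047), (46.596187591552734, 45.00100326538086), 3.3043479919433594)
[237 105  30  33 857] [ 0.6304 -0.0553  0.0185] ((630.1524047851562, -55.27674865722656), (46.51966857910156, 41.468421936035156), 3.3491501808166504)
```

Run:
```python
from h import *
go([.47,-.40,.30],Rd(2.5),False)
```

```text
t=3.70 dxyz mm [ 209.2 -442.3   29.4] rot [ 0.   0.  87.6] rows>=8.2 q6 -1.55
```

```bash
python3 -m jog '[{"tx":0.209,"ty":-0.442,"tz":0.03,"wx":0,"wy":0,"wz":87.6,"claw":0.06},{"tx":0.209,"ty":-0.442,"tz":0.03,"wx":0,"wy":0,"wz":87.6,"claw":0.06},{"tx":0.209,"ty":-0.442,"tz":0.03,"wx":0,"wy":0,"wz":87.6,"claw":0.06},{"tx":0.209,"ty":-0.442,"tz":0.03,"wx":0,"wy":0,"wz":87.6,"claw":0.06},{"tx":0.209,"ty":-0.442,"tz":0.03,"wx":0,"wy":0,"wz":87.6,"claw":0.06},{"tx":0.209,"ty":-0.442,"tz":0.03,"wx":0,"wy":0,"wz":87.6,"claw":0.06},{"tx":0.209,"ty":-0.442,"tz":0.03,"wx":0,"wy":0,"wz":87.6,"claw":0.06},{"tx":0.209,"ty":-0.442,"tz":0.03,"wx":0,"wy":0,"wz":87.6,"claw":0.06},{"tx":0.209,"ty":-0.442,"tz":0.03,"wx":0,"wy":0,"wz":87.6,"claw":0.06},{"tx":0.209,"ty":-0.442,"tz":0.03,"wx":0,"wy":0,"wz":87.6,"claw":0.06}]'
cat >> h.py <<'E'
def caps(x0=0.3,x1=.62,y0=-.52,y1=-.2,name=None):
    i,im,d=snap('wrist',name); P=cloud(i,d); f=im.astype(int)
    m=(P[...,2]>.058)&(P[...,2]<.082)&(P[...,0]>x0)&(P[...,0]<x1)&(P[...,1]>y0)&(P[...,1]<y1)&(f.min(-1)>110)
    n,l,st,c=cv2.connectedComponentsWithStats(m.astype(np.uint8)); out=[]
    for k in range(1,n):
        if st[k,4]<40: continue
        S=P[l==k]; S=S[S[:,2]>np.percentile(S[:,2],90)-.004]
        (cx,cy),r=cv2.minEnclosingCircle((S[:,:2]*1000).astype(np.float32)); print('cap',c[k].round(),round(cx,1),round(cy,1),'r',round(r,1),'med',(np.median(S,axis=0)*1000).round(1)); out.append((cx/1000,cy/1000))
    return out
E
python3 - <<'E'
from h import *
print(caps(name='w3'))
for n in ('bottle0','bottle1'): marks('wrist',n+'_center',.035)
E
```

```text
t: 4.95
ee_pos: [0.47, -0.3999, 0.2992]
tcp_rot: [[-0.043, 0.999, 0.0], [0.999, 0.043, 0.001], [0.001, 0.0, -1.0]]
wrist_force: [-0.2, 0.3, 0.3]
gripper_width: 0.7
finger_force: 0.0
cap [364.  95.] 522.8 -314.5 r 16.3 med [ 522.1 -314.2   70.4]
cap [254.  98.] 389.9 -323.1 r 16.0 med [ 390.2 -322.8   70.8]
cap [336. 167.] 493.0 -405.8 r 16.0 med [ 492.6 -405.6   70.5]
cap [219. 170.] 336.1 -419.1 r 27.4 med [ 348.9 -412.    79. ]
cap [202. 202.] 322.5 -453.4 r 22.0 med [ 318.1 -460.6   78.8]
[(0.5227676391601562, -0.3145430908203125), (0.3899237670898438, -0.32309487915039065), (0.4930091552734375, -0.4058485412597656), (0.3361265869140625, -0.41911090087890623), (0.3224735107421875, -0.4533736572265625)]
bottle1_center [359.2, 95.8] 0.96 [0.521, -0.3147, 0.035]
```

View pics/w3.png

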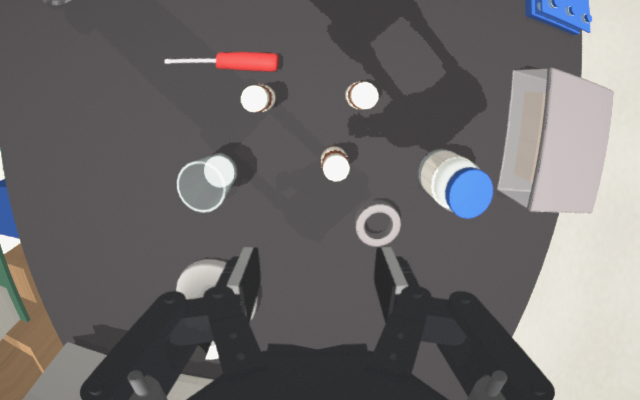

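The wrist picture shows three white caps at (364,95), (254,98) and (336,167), each measuring 16 mm in radius. The beaker at (205,180) accounts for the other two returns, so there are three bottles.

Run:
```python
from h import *
go([.493,-.406,.12],Rd(2.5),False); go([.493,-.406,.043],Rd(2.5),False)
```

```text
t=5.10 dxyz mm [ -8.   21.8 179.5] rot [ 0.  -0.   0.1] rows>=2.9 q6 -0.79
t=5.10 dxyz mm [ -8.   21.8 256.5] rot [ 0.  -0.   0.1] rows>=4.1 q6 -0.79
```

```bash
python3 -m jog '[{"tx":-0.007,"ty":0.022,"tz":0.06,"wx":0,"wy":0,"wz":0,"claw":0.06},{"tx":-0.007,"ty":0.022,"tz":0.12,"wx":0,"wy":0,"wz":0,"claw":0.06},{"tx":-0.007,"ty":0.022,"tz":0.18,"wx":0,"wy":0,"wz":0,"claw":0.06},{"tx":-0.007,"ty":0.022,"tz":0.22,"wx":0,"wy":0,"wz":0,"claw":0.06},{"tx":-0.007,"ty":0.022,"tz":0.256,"wx":0,"wy":0,"wz":0,"claw":0.06},{"tx":-0.007,"ty":0.022,"tz":0.256,"wx":0,"wy":0,"wz":0,"claw":0.06},{"tx":-0.007,"ty":0.022,"tz":0.256,"wx":0,"wy":0,"wz":0,"claw":0.02},{"tx":-0.007,"ty":0.022,"tz":0.256,"wx":0,"wy":0,"wz":0,"claw":0.02},{"tx":-0.007,"ty":0.022,"tz":0.256,"wx":0,"wy":0,"wz":0,"claw":0.02},{"tx":-0.007,"ty":0.022,"tz":0.256,"wx":0,"wy":0,"wz":0,"claw":0.02}]' 30
python3 - <<'E'
from h import *
for z in (.20,.063): go([.6254,.0517,z],Rd(2.5),False)
E
```

```text
t: 6.35
ee_pos: [0.494, -0.4075, 0.046]
tcp_rot: [[-0.042, 0.999, 0.004], [0.999, 0.042, -0.003], [-0.003, 0.004, -1.0]]
wrist_force: [1.7, 0.6, 6.1]
gripper_width: 0.364
finger_force: 30.2
t=6.35 dxyz mm [ 452.8  151.3 -154.7] rot [ 0.2  0.2 -0.1] rows>=8.0 q6 -0.77
t=6.35 dxyz mm [453.2 150.8 -17.7] rot [ 0.2  0.2 -0.1] rows>=7.6 q6 -0.77
```

```bash
python3 -m jog '[{"tx":0,"ty":0,"tz":-0.05,"wx":0,"wy":0,"wz":0,"claw":0.02},{"tx":0.02,"ty":0.005,"tz":-0.1,"wx":0,"wy":0,"wz":0,"claw":0.02},{"tx":0.06,"ty":0.02,"tz":-0.15,"wx":0,"wy":0,"wz":0,"claw":0.02},{"tx":0.453,"ty":0.151,"tz":-0.155,"wx":0,"wy":0,"wz":0,"claw":0.02},{"tx":0.453,"ty":0.151,"tz":-0.155,"wx":0,"wy":0,"wz":0,"claw":0.02},{"tx":0.453,"ty":0.151,"tz":-0.155,"wx":0,"wy":0,"wz":0,"claw":0.02},{"tx":0.453,"ty":0.151,"tz":-0.155,"wx":0,"wy":0,"wz":0,"claw":0.02},{"tx":0.453,"ty":0.151,"tz":-0.155,"wx":0,"wy":0,"wz":0,"claw":0.02},{"tx":0.453,"ty":0.151,"tz":-0.155,"wx":0,"wy":0,"wz":0,"claw":0.02},{"tx":0.453,"ty":0.151,"tz":-0.155,"wx":0,"wy":0,"wz":0,"claw":0.02}]'
python3 - <<'E'
from h import *
go([.6254,.0517,.0655],Rd(2.5),False)
E
```

```text
t: 7.6
ee_pos: [0.6241, 0.0555, 0.1988]
tcp_rot: [[-0.044, 0.999, 0.001], [0.999, 0.044, 0.0], [0.0, 0.001, -1.0]]
wrist_force: [-1.1, -0.5, -0.2]
gripper_width: 0.361
finger_force: 30.3
t=7.60 dxyz mm [ -3.9   1.  133.3] rot [ 0. -0.  0.] rows>=2.1 q6 0.00
```

```bash
python3 -m jog '[{"tx":-0.003,"ty":0.001,"tz":0.03,"wx":0,"wy":0,"wz":0,"claw":0.02},{"tx":-0.003,"ty":0.001,"tz":0.06,"wx":0,"wy":0,"wz":0,"claw":0.02},{"tx":-0.003,"ty":0.001,"tz":0.09,"wx":0,"wy":0,"wz":0,"claw":0.02},{"tx":-0.003,"ty":0.001,"tz":0.105,"wx":0,"wy":0,"wz":0,"claw":0.02},{"tx":-0.003,"ty":0.001,"tz":0.12,"wx":0,"wy":0,"wz":0,"claw":0.02},{"tx":-0.003,"ty":0.001,"tz":0.128,"wx":0,"wy":0,"wz":0,"claw":0.02},{"tx":-0.003,"ty":0.001,"tz":0.133,"wx":0,"wy":0,"wz":0,"claw":0.02},{"tx":-0.003,"ty":0.001,"tz":0.133,"wx":0,"wy":0,"wz":0,"claw":0.02}]'
python3 - <<'E'
from h import *
go([.6254,.0517,.0655],Rd(2.5),False)
E
```

```text
t: 8.6
ee_pos: [0.6251, 0.0497, 0.0654]
tcp_rot: [[-0.042, 0.999, 0.0], [0.999, 0.042, -0.0], [-0.0, 0.0, -1.0]]
wrist_force: [-0.5, -0.8, -1.1]
gripper_width: 0.363
finger_force: 30.2
t=8.60 dxyz mm [ 1.9  0.3 -0.1] rot [ 0.   0.  -0.1] rows>=0.0 q6 -0.00
```

```bash
python3 -m jog '[{"tx":0.001,"ty":0,"tz":0.002,"wx":0,"wy":0,"wz":0,"claw":0.02},{"tx":0.001,"ty":0,"tz":0.003,"wx":0,"wy":0,"wz":0,"claw":0.055},{"tx":0.001,"ty":0,"tz":0.002,"wx":0,"wy":0,"wz":0,"claw":0.055},{"tx":0.001,"ty":0,"tz":-0.02,"wx":0,"wy":0,"wz":0,"claw":0.055},{"tx":0.001,"ty":0,"tz":-0.07,"wx":0,"wy":0,"wz":0,"claw":0.055},{"tx":0.001,"ty":0,"tz":-0.12,"wx":0,"wy":0,"wz":0,"claw":0.055}]'
python3 - <<'E'
from h import *
go([.5,-.41,.26],Rd(2.5),False)
E
```

```text
t: 9.35
ee_pos: [0.6246, 0.0508, 0.1864]
tcp_rot: [[-0.043, 0.999, -0.001], [0.999, 0.043, -0.0], [-0.0, -0.001, -1.0]]
wrist_force: [1.2, -0.7, -0.0]
gripper_width: 0.645
finger_force: 0.0
t=9.35 dxyz mm [-455.  -144.1  -73.5] rot [-0.   0.  -0.1] rows>=7.7 q6 -0.00
```

```bash
python3 -m jog '[{"tx":-0.455,"ty":-0.144,"tz":-0.074,"wx":0,"wy":0,"wz":0,"claw":0.06},{"tx":-0.455,"ty":-0.144,"tz":-0.074,"wx":0,"wy":0,"wz":0,"claw":0.06},{"tx":-0.455,"ty":-0.144,"tz":-0.074,"wx":0,"wy":0,"wz":0,"claw":0.06},{"tx":-0.455,"ty":-0.144,"tz":-0.074,"wx":0,"wy":0,"wz":0,"claw":0.06},{"tx":-0.455,"ty":-0.144,"tz":-0.074,"wx":0,"wy":0,"wz":0,"claw":0.06},{"tx":-0.455,"ty":-0.144,"tz":-0.074,"wx":0,"wy":0,"wz":0,"claw":0.06},{"tx":-0.455,"ty":-0.144,"tz":-0.074,"wx":0,"wy":0,"wz":0,"claw":0.06},{"tx":-0.455,"ty":-0.144,"tz":-0.074,"wx":0,"wy":0,"wz":0,"claw":0.06},{"tx":-0.455,"ty":-0.144,"tz":-0.074,"wx":0,"wy":0,"wz":0,"claw":0.06},{"tx":-0.455,"ty":-0.144,"tz":-0.074,"wx":0,"wy":0,"wz":0,"claw":0.06}]'
python3 - <<'E'
from h import *
p=[q for q in caps() ]
b=max(p,key=lambda q:q[0]); go([*b,.12],Rd(2.5),False); go([*b,.043],Rd(2.5),False)
E
```

```text
t: 10.6
ee_pos: [0.5003, -0.4095, 0.2591]
tcp_rot: [[-0.042, 0.999, 0.0], [0.999, 0.042, 0.001], [0.001, 0.0, -1.0]]
wrist_force: [-0.2, 0.9, 0.4]
gripper_width: 0.699
finger_force: 0.0
cap [342.  84.] 522.5 -314.2 r 16.1 med [ 522.3 -314.4   70.5]
cap [221.  90.] 389.9 -323.4 r 16.6 med [ 390.7 -322.9   70.8]
cap [187. 174.] 339.6 -424.7 r 27.6 med [ 351.1 -416.6   78.9]
cap [167. 205.] 319.6 -455.2 r 19.4 med [ 315.2 -460.5   78.6]
t=10.65 dxyz mm [ 93.5  26.  139.1] rot [-0.  -0.1 -0. ] rows>=2.7 q6 -0.77
t=10.65 dxyz mm [ 93.4  26.1 216.1] rot [-0.  -0.1 -0. ] rows>=3.8 q6 -0.77
```

```bash
python3 -m jog '[{"tx":0.05,"ty":0.013,"tz":0.03,"wx":0,"wy":0,"wz":0,"claw":0.06},{"tx":0.0935,"ty":0.026,"tz":0.07,"wx":0,"wy":0,"wz":0,"claw":0.06},{"tx":0.0935,"ty":0.026,"tz":0.12,"wx":0,"wy":0,"wz":0,"claw":0.06},{"tx":0.0935,"ty":0.026,"tz":0.17,"wx":0,"wy":0,"wz":0,"claw":0.06},{"tx":0.0935,"ty":0.026,"tz":0.2,"wx":0,"wy":0,"wz":0,"claw":0.06},{"tx":0.0935,"ty":0.026,"tz":0.214,"wx":0,"wy":0,"wz":0,"claw":0.06},{"tx":0.0935,"ty":0.026,"tz":0.214,"wx":0,"wy":0,"wz":0,"claw":0.02},{"tx":0.0935,"ty":0.026,"tz":0.214,"wx":0,"wy":0,"wz":0,"claw":0.02},{"tx":0.0935,"ty":0.026,"tz":0.214,"wx":0,"wy":0,"wz":0,"claw":0.02},{"tx":0.0935,"ty":0.026,"tz":0.214,"wx":0,"wy":0,"wz":0,"claw":0.02}]' 30
python3 - <<'E'
from h import *
for z in (.20,.066): go([.6276,-.0003,z],Rd(2.5),False)
E
```

```text
t: 11.9
ee_pos: [0.5231, -0.3161, 0.0466]
tcp_rot: [[-0.042, 0.999, 0.002], [0.999, 0.042, -0.001], [-0.001, 0.002, -1.0]]
wrist_force: [0.7, -0.3, 3.0]
gripper_width: 0.365
finger_force: 30.1
t=11.90 dxyz mm [ 310.9  118.  -153.6] rot [ 0.1  0.1 -0.1] rows>=5.9 q6 -0.63
t=11.90 dxyz mm [311.  117.8 -19.6] rot [ 0.1  0.1 -0.1] rows>=5.3 q6 -0.63
```

```bash
python3 -m jog '[{"tx":0,"ty":0,"tz":-0.05,"wx":0,"wy":0,"wz":0,"claw":0.02},{"tx":0.02,"ty":0.005,"tz":-0.1,"wx":0,"wy":0,"wz":0,"claw":0.02},{"tx":0.06,"ty":0.02,"tz":-0.154,"wx":0,"wy":0,"wz":0,"claw":0.02},{"tx":0.12,"ty":0.04,"tz":-0.154,"wx":0,"wy":0,"wz":0,"claw":0.02},{"tx":0.175,"ty":0.06,"tz":-0.154,"wx":0,"wy":0,"wz":0,"claw":0.02},{"tx":0.23,"ty":0.08,"tz":-0.154,"wx":0,"wy":0,"wz":0,"claw":0.02},{"tx":0.28,"ty":0.105,"tz":-0.154,"wx":0,"wy":0,"wz":0,"claw":0.02},{"tx":0.311,"ty":0.118,"tz":-0.154,"wx":0,"wy":0,"wz":0,"claw":0.02},{"tx":0.311,"ty":0.118,"tz":-0.11,"wx":0,"wy":0,"wz":0,"claw":0.02},{"tx":0.311,"ty":0.118,"tz":-0.1,"wx":0,"wy":0,"wz":0,"claw":0.02}]'
python3 - <<'E'
from h import *
go([.6276,-.0003,.0655],Rd(2.5),False)
E
```

```text
t: 13.15
ee_pos: [0.6244, 0.0009, 0.1421]
tcp_rot: [[-0.043, 0.999, -0.006], [0.999, 0.043, 0.0], [0.0, -0.006, -1.0]]
wrist_force: [-0.4, 0.3, -1.4]
gripper_width: 0.364
finger_force: 30.2
t=13.15 dxyz mm [-1.4  3.6 76.6] rot [-0.4 -0.  -0. ] rows>=1.2 q6 -0.08
```

```bash
python3 -m jog '[{"tx":-0.001,"ty":0.002,"tz":0.025,"wx":0,"wy":0,"wz":0,"claw":0.02},{"tx":-0.001,"ty":0.002,"tz":0.045,"wx":0,"wy":0,"wz":0,"claw":0.02},{"tx":-0.001,"ty":0.002,"tz":0.06,"wx":0,"wy":0,"wz":0,"claw":0.02},{"tx":-0.001,"ty":0.002,"tz":0.07,"wx":0,"wy":0,"wz":0,"claw":0.02},{"tx":-0.001,"ty":0.002,"tz":0.075,"wx":0,"wy":0,"wz":0,"claw":0.02},{"tx":-0.001,"ty":0.002,"tz":0.078,"wx":0,"wy":0,"wz":0,"claw":0.02},{"tx":-0.001,"ty":0.002,"tz":0.078,"wx":0,"wy":0,"wz":0,"claw":0.02}]'
```

```text
t: 14.02
ee_pos: [0.6293, -0.0006, 0.0676]
tcp_rot: [[-0.043, 0.999, 0.0], [0.999, 0.043, -0.0], [-0.0, 0.0, -1.0]]
wrist_force: [0.6, -0.0, -0.8]
gripper_width: 0.363
finger_force: 30.2
```

```bash
python3 -m jog '[{"tx":0,"ty":-0.002,"tz":0.003,"wx":0,"wy":0,"wz":0,"claw":0.02},{"tx":0,"ty":-0.002,"tz":0.004,"wx":0,"wy":0,"wz":0,"claw":0.02},{"tx":0,"ty":-0.002,"tz":0.004,"wx":0,"wy":0,"wz":0,"claw":0.055},{"tx":0,"ty":-0.002,"tz":0.003,"wx":0,"wy":0,"wz":0,"claw":0.055},{"tx":0,"ty":-0.002,"tz":-0.02,"wx":0,"wy":0,"wz":0,"claw":0.055},{"tx":0,"ty":-0.002,"tz":-0.07,"wx":0,"wy":0,"wz":0,"claw":0.055},{"tx":0,"ty":-0.002,"tz":-0.12,"wx":0,"wy":0,"wz":0,"claw":0.055}]'
python3 - <<'E'
from h import *
go([.39,-.42,.26],Rd(2.5),False)
E
```

```text
t: 14.9
ee_pos: [0.6265, -0.0006, 0.1878]
tcp_rot: [[-0.043, 0.999, -0.002], [0.999, 0.043, 0.0], [0.0, -0.002, -1.0]]
wrist_force: [0.5, -0.8, 0.6]
gripper_width: 0.644
finger_force: 0.0
t=14.90 dxyz mm [-408.9 -254.2  -71.8] rot [-0.1 -0.  -0.1] rows>=7.8 q6 -0.08
```

```bash
python3 -m jog '[{"tx":-0.409,"ty":-0.254,"tz":-0.072,"wx":0,"wy":0,"wz":0,"claw":0.06},{"tx":-0.409,"ty":-0.254,"tz":-0.072,"wx":0,"wy":0,"wz":0,"claw":0.06},{"tx":-0.409,"ty":-0.254,"tz":-0.072,"wx":0,"wy":0,"wz":0,"claw":0.06},{"tx":-0.409,"ty":-0.254,"tz":-0.072,"wx":0,"wy":0,"wz":0,"claw":0.06},{"tx":-0.409,"ty":-0.254,"tz":-0.072,"wx":0,"wy":0,"wz":0,"claw":0.06},{"tx":-0.409,"ty":-0.254,"tz":-0.072,"wx":0,"wy":0,"wz":0,"claw":0.06},{"tx":-0.409,"ty":-0.254,"tz":-0.072,"wx":0,"wy":0,"wz":0,"claw":0.06},{"tx":-0.409,"ty":-0.254,"tz":-0.072,"wx":0,"wy":0,"wz":0,"claw":0.06},{"tx":-0.409,"ty":-0.254,"tz":-0.072,"wx":0,"wy":0,"wz":0,"claw":0.06},{"tx":-0.409,"ty":-0.254,"tz":-0.072,"wx":0,"wy":0,"wz":0,"claw":0.06}]'
python3 - <<'E'
from h import *
p=caps(); b=min(p,key=lambda q:abs(q[1]+.323)+abs(q[0]-.39)); go([*b,.12],Rd(2.5),False); go([*b,.043],Rd(2.5),False)
E
```

```text
t: 16.15
ee_pos: [0.3906, -0.4197, 0.2589]
tcp_rot: [[-0.042, 0.999, -0.0], [0.999, 0.042, 0.001], [0.001, -0.0, -1.0]]
wrist_force: [0.0, 0.5, 0.2]
gripper_width: 0.701
finger_force: 0.0
cap [321.  82.] 389.9 -323.4 r 16.0 med [ 389.9 -323.1   70.5]
cap [271. 158.] 336.1 -411.3 r 23.0 med [ 337.8 -403.1   77.7]
cap [257. 200.] 326.1 -445.5 r 27.1 med [ 318.4 -459.7   78.5]
t=16.20 dxyz mm [ 95.5   3.1 138.9] rot [-0.  -0.1 -0. ] rows>=2.7 q6 -0.91
t=16.20 dxyz mm [ 95.4   3.1 215.9] rot [-0.  -0.1 -0. ] rows>=3.8 q6 -0.91
```

```bash
python3 -m jog '[{"tx":0.05,"ty":0.001,"tz":0.02,"wx":0,"wy":0,"wz":0,"claw":0.06},{"tx":0.0955,"ty":0.003,"tz":0.06,"wx":0,"wy":0,"wz":0,"claw":0.06},{"tx":0.0955,"ty":0.003,"tz":0.11,"wx":0,"wy":0,"wz":0,"claw":0.06},{"tx":0.0955,"ty":0.003,"tz":0.16,"wx":0,"wy":0,"wz":0,"claw":0.06},{"tx":0.0955,"ty":0.003,"tz":0.2,"wx":0,"wy":0,"wz":0,"claw":0.06},{"tx":0.0955,"ty":0.003,"tz":0.214,"wx":0,"wy":0,"wz":0,"claw":0.06},{"tx":0.0955,"ty":0.003,"tz":0.214,"wx":0,"wy":0,"wz":0,"claw":0.02},{"tx":0.0955,"ty":0.003,"tz":0.214,"wx":0,"wy":0,"wz":0,"claw":0.02},{"tx":0.0955,"ty":0.003,"tz":0.214,"wx":0,"wy":0,"wz":0,"claw":0.02},{"tx":0.0955,"ty":0.003,"tz":0.214,"wx":0,"wy":0,"wz":0,"claw":0.02}]' 30
python3 - <<'E'
from h import *
for z in (.20,.066): go([.6231,.1036,z],Rd(2.5),False)
E
```

```text
t: 17.45
ee_pos: [0.3905, -0.3254, 0.0467]
tcp_rot: [[-0.042, 0.999, 0.002], [0.999, 0.042, -0.002], [-0.002, 0.002, -1.0]]
wrist_force: [-0.5, 0.8, 2.6]
gripper_width: 0.363
finger_force: 30.2
t=17.45 dxyz mm [ 418.5  250.9 -153.6] rot [ 0.1  0.1 -0.1] rows>=8.2 q6 -0.79
t=17.45 dxyz mm [418.7 250.6 -19.6] rot [ 0.1  0.1 -0.1] rows>=7.8 q6 -0.79
```

```bash
python3 -m jog '[{"tx":0,"ty":0,"tz":-0.05,"wx":0,"wy":0,"wz":0,"claw":0.02},{"tx":0.02,"ty":0.005,"tz":-0.1,"wx":0,"wy":0,"wz":0,"claw":0.02},{"tx":0.05,"ty":0.02,"tz":-0.154,"wx":0,"wy":0,"wz":0,"claw":0.02},{"tx":0.4185,"ty":0.252,"tz":-0.154,"wx":0,"wy":0,"wz":0,"claw":0.02},{"tx":0.4185,"ty":0.252,"tz":-0.154,"wx":0,"wy":0,"wz":0,"claw":0.02},{"tx":0.4185,"ty":0.252,"tz":-0.154,"wx":0,"wy":0,"wz":0,"claw":0.02},{"tx":0.4185,"ty":0.252,"tz":-0.154,"wx":0,"wy":0,"wz":0,"claw":0.02},{"tx":0.4185,"ty":0.252,"tz":-0.154,"wx":0,"wy":0,"wz":0,"claw":0.02},{"tx":0.4185,"ty":0.252,"tz":-0.154,"wx":0,"wy":0,"wz":0,"claw":0.02},{"tx":0.4185,"ty":0.252,"tz":-0.154,"wx":0,"wy":0,"wz":0,"claw":0.02}]'
python3 - <<'E'
from h import *
go([.6231,.1036,.0655],Rd(2.5),False)
E
```

```text
t: 18.7
ee_pos: [0.6245, 0.1061, 0.1997]
tcp_rot: [[-0.043, 0.999, 0.001], [0.999, 0.043, -0.0], [-0.0, 0.001, -1.0]]
wrist_force: [-0.1, -2.3, -0.6]
gripper_width: 0.363
finger_force: 30.2
t=18.70 dxyz mm [ -2.4  -1.6 134.2] rot [ 0.   0.  -0.1] rows>=2.1 q6 0.09
```

```bash
python3 -m jog '[{"tx":-0.001,"ty":-0.001,"tz":0.04,"wx":0,"wy":0,"wz":0,"claw":0.02},{"tx":-0.001,"ty":-0.001,"tz":0.08,"wx":0,"wy":0,"wz":0,"claw":0.02},{"tx":-0.001,"ty":-0.001,"tz":0.105,"wx":0,"wy":0,"wz":0,"claw":0.02},{"tx":-0.001,"ty":-0.001,"tz":0.12,"wx":0,"wy":0,"wz":0,"claw":0.02},{"tx":-0.001,"ty":-0.001,"tz":0.13,"wx":0,"wy":0,"wz":0,"claw":0.02},{"tx":-0.001,"ty":-0.001,"tz":0.135,"wx":0,"wy":0,"wz":0,"claw":0.02},{"tx":-0.001,"ty":-0.001,"tz":0.1355,"wx":0,"wy":0,"wz":0,"claw":0.02},{"tx":-0.001,"ty":-0.001,"tz":0.1355,"wx":0,"wy":0,"wz":0,"claw":0.055},{"tx":-0.001,"ty":-0.001,"tz":0.1345,"wx":0,"wy":0,"wz":0,"claw":0.055}]'
python3 - <<'E'
from h import *
go([.6231,.1036,.2],Rd(2.5),False)
s=manip.read_state();print(s['ee_pos'])
E
```

```text
t: 19.82
ee_pos: [0.6232, 0.1032, 0.0655]
tcp_rot: [[-0.043, 0.999, 0.001], [0.999, 0.043, 0.0], [0.0, 0.001, -1.0]]
wrist_force: [0.4, -0.4, -0.4]
gripper_width: 0.641
finger_force: 0.0
t=19.82 dxyz mm [ 4.000e-01  1.000e-01 -1.345e+02] rot [ 0.1 -0.  -0.1] rows>=2.2 q6 0.08
[0.62315854 0.10324283 0.06548675]
```

```bash
python3 -m jog '[{"tx":0,"ty":0,"tz":-0.03,"wx":0,"wy":0,"wz":0,"claw":0.055},{"tx":0,"ty":0,"tz":-0.08,"wx":0,"wy":0,"wz":0,"claw":0.055},{"tx":0,"ty":0,"tz":-0.13,"wx":0,"wy":0,"wz":0,"claw":0.055}]'
python3 - <<'E'
from h import *
go([.59,.31,.36],Rd(92.5),False)
E
```

```text
t: 20.2
ee_pos: [0.6224, 0.1032, 0.1961]
tcp_rot: [[-0.043, 0.999, -0.0], [0.999, 0.043, -0.0], [-0.0, -0.0, -1.0]]
wrist_force: [0.2, -0.1, -0.4]
gripper_width: 0.644
finger_force: 0.0
t=20.20 dxyz mm [ 208.   -23.6 -163.9] rot [ -0.   -0.  -90.1] rows>=8.4 q6 0.08
```

```bash
python3 -m jog '[{"tx":0.208,"ty":-0.024,"tz":-0.164,"wx":0,"wy":0,"wz":-90,"claw":0.06},{"tx":0.208,"ty":-0.024,"tz":-0.164,"wx":0,"wy":0,"wz":-90,"claw":0.06},{"tx":0.208,"ty":-0.024,"tz":-0.164,"wx":0,"wy":0,"wz":-90,"claw":0.06},{"tx":0.208,"ty":-0.024,"tz":-0.164,"wx":0,"wy":0,"wz":-90,"claw":0.06},{"tx":0.208,"ty":-0.024,"tz":-0.164,"wx":0,"wy":0,"wz":-90,"claw":0.06},{"tx":0.208,"ty":-0.024,"tz":-0.164,"wx":0,"wy":0,"wz":-90,"claw":0.06},{"tx":0.208,"ty":-0.024,"tz":-0.164,"wx":0,"wy":0,"wz":-90,"claw":0.06},{"tx":0.208,"ty":-0.024,"tz":-0.164,"wx":0,"wy":0,"wz":-90,"claw":0.06},{"tx":0.208,"ty":-0.024,"tz":-0.164,"wx":0,"wy":0,"wz":-90,"claw":0.06},{"tx":0.208,"ty":-0.024,"tz":-0.164,"wx":0,"wy":0,"wz":-90,"claw":0.06}]'
python3 - <<'E'
from h import *
i,im,d=snap('wrist','w4'); P=cloud(i,d)
for n,z in {'cover_handle':.038,'tongue_edge':0,'lug_hole':.013,'bottle0_center':.053,'pin_head':.009,'pin_shoulder':.009}.items(): marks('wrist',n,z,3)
box=(P[...,0]>.38)&(P[...,0]<.58)&(P[...,1]>.15)&(P[...,1]<.54)
h,e=np.histogram(P[box][:,2],np.arange(-.006,.07,.004)); print([(round(a*1000),int(b)) for a,b in zip(e,h)])
for lo,hi,nm in [(.009,.0155,'plate'),(.044,.06,'handle'),(.019,.032,'lug'),(.004,.0155,'plate+tongue')]:
    M=(box&(P[...,2]>lo)&(P[...,2]<hi)).astype(np.uint8); n,l,st,c=cv2.connectedComponentsWithStats(M); k=1+np.argmax(st[1:,4]); S=P[l==k]
    print(nm,len(S),cv2.minAreaRect((S[:,:2]*1000).astype(np.float32)),np.median(S,axis=0).round(4))
# bays
M=((P[...,2]>.078)&(P[...,2]<.097)&(abs(P[...,0]-.626)<.03)&(P[...,1]>-.09)&(P[...,1]<.14)).astype(np.uint8); n,l,st,c=cv2.connectedComponentsWithStats(M)
for k in range(1,n):
    if st[k,4]>30: print('cap',c[k],st[k,4],np.median(P[l==k],axis=0).round(3))
E
```

```text
t: 21.45
ee_pos: [0.5898, 0.31, 0.3591]
tcp_rot: [[-0.999, -0.042, 0.0], [-0.042, 0.999, 0.0], [-0.0, 0.0, -1.0]]
wrist_force: [-0.9, 0.4, 0.1]
gripper_width: 0.699
finger_force: 0.0
cover_handle [344.9, 76.8] 0.96 [0.4762, 0.3457, 0.038]
tongue_edge [430.4, 84.0] 0.65 [0.4717, 0.4928, 0.0]
tongue_edge [245.4, 81.8] 0.36 [0.4854, 0.1895, 0.0]
lug_hole [245.3, 82.3] 0.72 [0.4868, 0.1923, 0.013]
bottle0_center [10.1, 43.7] 0.51 [0.3424, -0.3529, 0.053]
bottle0_center [341.9, 80.6] 0.49 [0.483, 0.3403, 0.053]
bottle0_center [429.2, 86.3] 0.16 [0.479, 0.4712, 0.053]
pin_head [130.4, 175.3] 0.73 [0.6451, -0.0377, 0.009]
pin_head [169.0, 70.0] 0.61 [0.4594, 0.0558, 0.009]
pin_head [23.8, 179.6] 0.61 [0.6586, -0.392, 0.009]
pin_shoulder [167.8, 57.0] 0.56 [0.4366, 0.0528, 0.009]
[(-6, 50), (-2, 16671), (2, 1541), (6, 948), (10, 5948), (14, 502), (18, 23), (22, 141), (26, 280), (30, 50), (34, 89), (38, 1188), (42, 71), (46, 223), (50, 357), (54, 501), (58, 2), (62, 0), (66, 0)]
plate 6365 ((477.5807189941406, 339.69598388671875), (80.82684326171875, 253.7265167236328), 2.3324966430664062) [0.4782 0.3373 0.0126]
handle 594 ((559.9129638671875, 520.83203125), (38.163360595703125, 40.20955276489258), 89.2685775756836) [0.5601 0.5188 0.0554]
lug 324 ((483.55328369140625, 211.50393676757812), (11.358400344848633, 69.37859344482422), 2.226914167404175) [0.4838 0.2126 0.0266]
plate+tongue 6903 ((476.9714660644531, 354.65350341796875), (80.82684326171875, 283.6663513183594), 2.3324966430664062) [0.4774 0.3622 0.0125]
cap [ 84.93457944 176.20093458] 214 [ 0.626 -0.087  0.087]
cap [150.09118541 175.35258359] 329 [0.623 0.055 0.088]
cap [179.52247191 174.62921348] 356 [0.621 0.107 0.088]
cap [124.27816901 175.78521127] 284 [0.624 0.004 0.088]
```

View pics/w4.png

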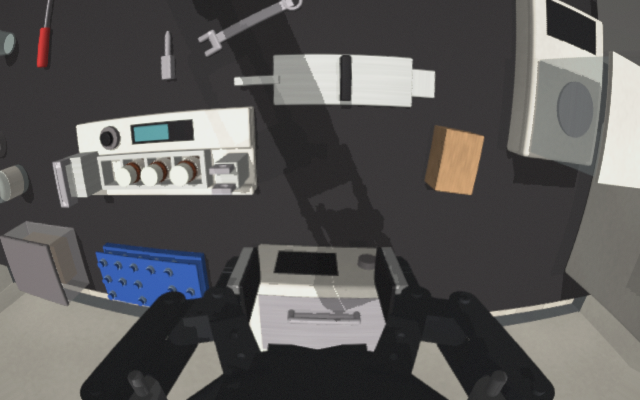

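The picture shows the three caps seated in the bays at (124,176), (150,175) and (180,174). The cover has its tongue to the right at (423,84) and its lug to the left at (257,80), and the pin is at (167,60). Cover origin comes out at about (0.477, 0.346) with yaw about 182.3°. Next, the handle.

Run:
```python
from h import *
for z in (.12,.021): go([.477,.346,z],Rd(92.3),False)
```

```text
t=21.80 dxyz mm [111.2  40.7 238.8] rot [0.  0.  0.1] rows>=4.3 q6 -1.17
t=21.80 dxyz mm [111.2  40.7 337.8] rot [0.  0.  0.1] rows>=5.7 q6 -1.17
```

```bash
python3 -m jog '[{"tx":0.111,"ty":0.041,"tz":0.24,"wx":0,"wy":0,"wz":0,"claw":0.06},{"tx":0.111,"ty":0.041,"tz":0.24,"wx":0,"wy":0,"wz":0,"claw":0.06},{"tx":0.111,"ty":0.041,"tz":0.24,"wx":0,"wy":0,"wz":0,"claw":0.06},{"tx":0.111,"ty":0.041,"tz":0.24,"wx":0,"wy":0,"wz":0,"claw":0.06},{"tx":0.111,"ty":0.041,"tz":0.25,"wx":0,"wy":0,"wz":0,"claw":0.06},{"tx":0.111,"ty":0.041,"tz":0.275,"wx":0,"wy":0,"wz":0,"claw":0.06},{"tx":0.111,"ty":0.041,"tz":0.3,"wx":0,"wy":0,"wz":0,"claw":0.06},{"tx":0.111,"ty":0.041,"tz":0.325,"wx":0,"wy":0,"wz":0,"claw":0.06},{"tx":0.111,"ty":0.041,"tz":0.337,"wx":0,"wy":0,"wz":0,"claw":0.06},{"tx":0.111,"ty":0.041,"tz":0.337,"wx":0,"wy":0,"wz":0,"claw":0.06}]'
python3 -m jog '[{"tx":0,"ty":0,"tz":0,"wx":0,"wy":0,"wz":0,"claw":0.03},{"tx":0,"ty":0,"tz":0,"wx":0,"wy":0,"wz":0,"claw":0.025},{"tx":0,"ty":0,"tz":0,"wx":0,"wy":0,"wz":0,"claw":0.022},{"tx":0,"ty":0,"tz":0,"wx":0,"wy":0,"wz":0,"claw":0.005},{"tx":0,"ty":0,"tz":0,"wx":0,"wy":0,"wz":0,"claw":0.005},{"tx":0,"ty":0,"tz":0,"wx":0,"wy":0,"wz":0,"claw":0.005},{"tx":0,"ty":0,"tz":0,"wx":0,"wy":0,"wz":0,"claw":0.005}]' 110
```

```text
t: 23.05
ee_pos: [0.4766, 0.3459, 0.0209]
tcp_rot: [[-0.999, -0.042, -0.002], [-0.042, 0.999, -0.001], [0.002, -0.001, -1.0]]
wrist_force: [0.2, -0.1, 0.2]
gripper_width: 0.7
finger_force: 0.0
t: 23.92
ee_pos: [0.4777, 0.3468, 0.0228]
tcp_rot: [[-0.999, -0.043, 0.001], [-0.043, 0.999, 0.001], [-0.001, 0.001, -1.0]]
wrist_force: [-0.6, -0.5, 6.7]
gripper_width: 0.162
finger_force: 108.2
```

```bash
python3 -m jog '[{"tx":0,"ty":0,"tz":-0.015,"wx":0,"wy":0,"wz":0,"claw":0.005},{"tx":0,"ty":0,"tz":-0.04,"wx":0,"wy":0,"wz":0,"claw":0.005},{"tx":0,"ty":0,"tz":-0.075,"wx":0,"wy":0,"wz":0,"claw":0.005},{"tx":0,"ty":0,"tz":-0.115,"wx":0,"wy":0,"wz":0,"claw":0.005},{"tx":0,"ty":0,"tz":-0.155,"wx":0,"wy":0,"wz":0,"claw":0.005},{"tx":0,"ty":0,"tz":-0.195,"wx":0,"wy":0,"wz":0,"claw":0.005},{"tx":0,"ty":0,"tz":-0.235,"wx":0,"wy":0,"wz":0,"claw":0.005},{"tx":0,"ty":0,"tz":-0.27,"wx":0,"wy":0,"wz":0,"claw":0.005},{"tx":0,"ty":0,"tz":-0.28,"wx":0,"wy":0,"wz":0,"claw":0.005},{"tx":0,"ty":0,"tz":-0.28,"wx":0,"wy":0,"wz":0,"claw":0.005}]'
python3 - <<'E'
from h import *
go([.54,.2,.30],Rd(2.5),False)
E
```

```text
t: 25.18
ee_pos: [0.4767, 0.3459, 0.3008]
tcp_rot: [[-0.999, -0.042, -0.001], [-0.042, 0.999, -0.001], [0.001, -0.001, -1.0]]
wrist_force: [0.7, -0.3, -8.3]
gripper_width: 0.167
finger_force: 108.1
t=25.18 dxyz mm [ -57.  -148.5    0.9] rot [-0.1 -0.  89.9] rows>=8.4 q6 -1.03
```

```bash
python3 -m jog '[{"tx":-0.005,"ty":-0.015,"tz":0,"wx":0,"wy":0,"wz":6,"claw":0.005},{"tx":-0.011,"ty":-0.03,"tz":0,"wx":0,"wy":0,"wz":14,"claw":0.005},{"tx":-0.017,"ty":-0.045,"tz":0,"wx":0,"wy":0,"wz":23,"claw":0.005},{"tx":-0.023,"ty":-0.06,"tz":0,"wx":0,"wy":0,"wz":32,"claw":0.005},{"tx":-0.029,"ty":-0.075,"tz":0,"wx":0,"wy":0,"wz":42,"claw":0.005},{"tx":-0.035,"ty":-0.09,"tz":0,"wx":0,"wy":0,"wz":52,"claw":0.005},{"tx":-0.041,"ty":-0.105,"tz":0,"wx":0,"wy":0,"wz":62,"claw":0.005},{"tx":-0.047,"ty":-0.12,"tz":0,"wx":0,"wy":0,"wz":72,"claw":0.005},{"tx":-0.053,"ty":-0.135,"tz":0,"wx":0,"wy":0,"wz":82,"claw":0.005},{"tx":-0.057,"ty":-0.148,"tz":0,"wx":0,"wy":0,"wz":90,"claw":0.005}]'
cat >> h.py <<'E'
H=np.array([.6265,.0257,0]); YAW=2.5; RH=Ro.from_euler('z',YAW,degrees=True).as_matrix()
ZG=.0228
def coverpose(th,ey,ez,ex=0,off=None):
    """TCP pose in world with cover tilted th deg, tongue edge at heater (ex,ey,ez) m"""
    Rc=RH@Ro.from_euler('x',th,degrees=True).as_matrix()
    e=H+RH@np.array([ex,ey,ez]); o=e-Rc@np.array([0,-.150,0])
    R=Rc@np.diag([1.,-1,-1]); 
    return o+Rc@np.array([0,0,ZG]),R
E
python3 - <<'E'
from h import *
p,R=coverpose(9,-.12,.18); print(p.round(3),R.round(3).tolist()); go(p,R,False)
E
```

```text
t: 26.42
ee_pos: [0.5391, 0.1996, 0.2979]
tcp_rot: [[-0.037, 0.999, -0.006], [0.999, 0.037, -0.002], [-0.002, -0.006, -1.0]]
wrist_force: [0.3, -0.3, -7.3]
gripper_width: 0.168
finger_force: 108.1
[0.625 0.05  0.226] [[0.999, 0.043, -0.007], [0.044, -0.987, 0.156], [0.0, -0.156, -0.988]]
t=26.43 dxyz mm [-152.4   81.1   71.8] rot [ 6.9  7.4 89.4] rows>=8.4 q6 0.27
```

```bash
python3 -m jog '[{"tx":-0.015,"ty":0,"tz":0,"wx":0.7,"wy":0.7,"wz":8,"claw":0.005},{"tx":-0.03,"ty":0,"tz":0,"wx":1.4,"wy":1.5,"wz":18,"claw":0.005},{"tx":-0.045,"ty":0.005,"tz":0,"wx":2.1,"wy":2.2,"wz":28,"claw":0.005},{"tx":-0.06,"ty":0.01,"tz":0,"wx":2.9,"wy":3.1,"wz":38,"claw":0.005},{"tx":-0.075,"ty":0.02,"tz":0,"wx":3.7,"wy":4,"wz":48,"claw":0.005},{"tx":-0.09,"ty":0.03,"tz":0.005,"wx":4.5,"wy":4.8,"wz":58,"claw":0.005},{"tx":-0.11,"ty":0.04,"tz":0.02,"wx":5.2,"wy":5.6,"wz":68,"claw":0.005},{"tx":-0.13,"ty":0.055,"tz":0.04,"wx":6,"wy":6.5,"wz":78,"claw":0.005},{"tx":-0.145,"ty":0.07,"tz":0.06,"wx":6.7,"wy":7.2,"wz":87,"claw":0.005},{"tx":-0.152,"ty":0.081,"tz":0.072,"wx":6.9,"wy":7.4,"wz":89.4,"claw":0.005}]'
python3 -m jog '[{"tx":0,"ty":0,"tz":0,"wx":0,"wy":0,"wz":0,"claw":0.005},{"tx":0,"ty":0,"tz":0,"wx":0,"wy":0,"wz":0,"claw":0.005}]'
python3 - <<'E'
from h import *
for a in [(9,-.12,.18),(9,-.125,.097),(9,-.148,.0955)]: go(*coverpose(*a),False)
i,im,d=snap('side','s1'); cv2.imwrite('pics/s1c.png',cv2.cvtColor(cv2.resize(im[80:260,240:480],(800,600),interpolation=cv2.INTER_CUBIC),cv2.COLOR_RGB2BGR))
i,im,d=snap('wrist','w5')
np.savez('w5.npz',d=d,**{k:np.array(v) for k,v in i.items()})
E
```

```text
t: 27.68
ee_pos: [0.6258, 0.0512, 0.2249]
tcp_rot: [[0.999, 0.047, -0.009], [0.047, -0.986, 0.158], [-0.001, -0.158, -0.987]]
wrist_force: [-1.3, 0.2, -9.1]
gripper_width: 0.165
finger_force: 108.1
t: 27.92
ee_pos: [0.6275, 0.0531, 0.2297]
tcp_rot: [[0.999, 0.051, -0.003], [0.051, -0.986, 0.159], [0.005, -0.159, -0.987]]
wrist_force: [-0.7, 0.0, -7.7]
gripper_width: 0.166
finger_force: 108.1
t=27.93 dxyz mm [-2.3  3.2  3.2] rot [-0.1 -0.2  0.5] rows>=0.1 q6 1.42
t=27.93 dxyz mm [-2.8 21.4 84.4] rot [-0.1 -0.2  0.5] rows>=1.4 q6 1.42
t=27.93 dxyz mm [-2.9 44.3 82.2] rot [-0.1 -0.2  0.5] rows>=1.5 q6 1.42
```

View pics/s1c.png

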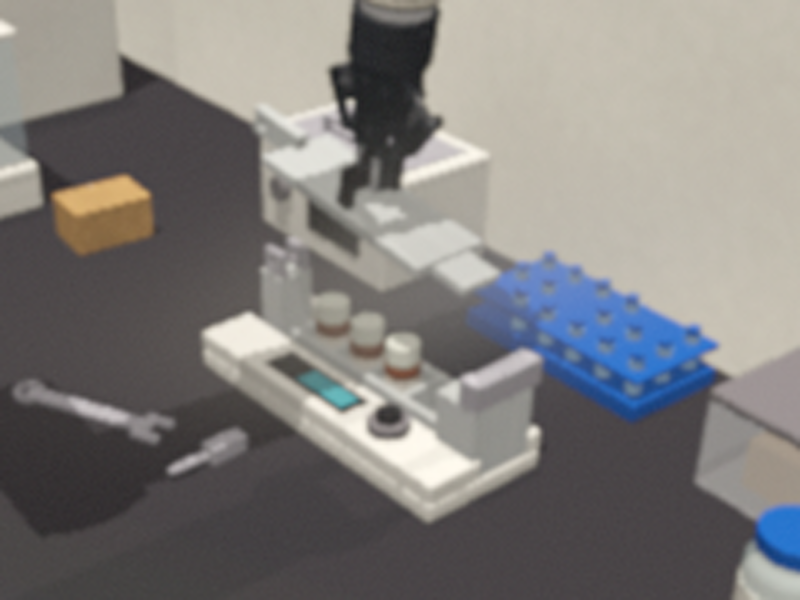

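View pics/w5.png

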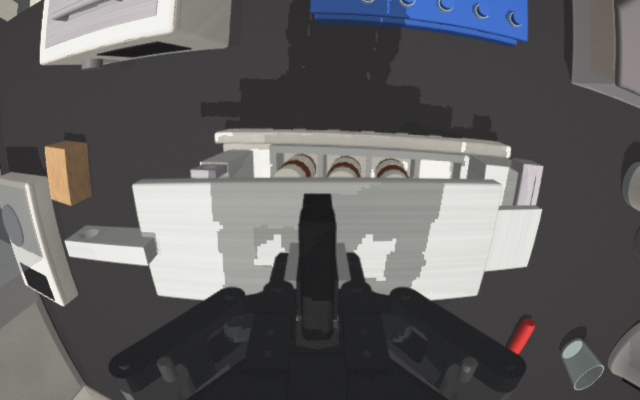

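The side picture shows the cover tilted tongue-down above the keeper, with the bottles seated. The wrist picture shows the plate level across the view, with the tongue at (513,237) on the keeper side. I'll check the in-hand pose from depth.

Run:
```python
from h import *
z=np.load('w5.npz'); P=cloud({k:z[k] for k in z.files},z['d']); s=manip.read_state(); T=s['tcp_rot']
Q=(P-s['ee_pos'])@T; C=np.stack([Q[...,0],-Q[...,1],ZG-Q[...,2]],-1)
m=(abs(C[...,1])<.11)&(abs(C[...,1])>.035)&(abs(C[...,2]-.012)<.012)&(abs(C[...,0])<.045)
S=C[m]; A=np.c_[S[:,:2],np.ones(len(S))]; c,*_=np.linalg.lstsq(A,S[:,2],rcond=None); print('plane slopes deg',np.degrees(c[:2]).round(2),'z0',c[2].round(4),len(S))
# far edge: max x per y bin
ys=np.arange(-.105,.106,.01); E=[(y,np.percentile(S[abs(S[:,1]-y)<.005][:,0],98)) for y in ys if (abs(S[:,1]-y)<.005).sum()>20]; E=np.array(E)
k=np.polyfit(E[:,0],E[:,1],1); print('edge slope deg',np.degrees(k[0]).round(2),'x at 0',k[1].round(4))
m2=(abs(C[...,2]-.010)<.02)&(abs(C[...,0])<.05)
S2=C[m2]; 
t=S2[(S2[:,1]<-.125)&(S2[:,1]>-.17)&(abs(S2[:,2]-.008)<.006)]; print('tongue y min,x range',np.percentile(t[:,1],[0.5,2]).round(4),np.percentile(t[:,0],[2,98]).round(4),np.median(t[:,2]).round(4))
l=S2[(S2[:,1]>.13)&(S2[:,1]<.18)&(S2[:,2]>.018)&(S2[:,2]<.035)]; print('lug',len(l), np.percentile(l[:,1],99.5).round(4),np.percentile(l[:,0],[2,50,98]).round(4),np.median(l[:,2]).round(4))
```

```text
plane slopes deg [-0.92  0.08] z0 0.0124 25878
edge slope deg 0.05 x at 0 0.038
tongue y min,x range [-0.1511 -0.1504] [-0.0233  0.0201] 0.0084
lug 825 0.168 [-0.0071  0.0006  0.0047] 0.0263
```

Run:
```python
from h import *
for a in [(9,-.122,.12),(9,-.122,.0965)]: go(*coverpose(*a,ex=.0015),False)
```

```text
t=28.02 dxyz mm [-1.7 15.  63.2] rot [-0.1 -0.4  0.5] rows>=1.0 q6 1.42
t=28.02 dxyz mm [-1.9 18.7 86.4] rot [-0.1 -0.4  0.5] rows>=1.4 q6 1.42
```

```bash
python3 -m jog '[{"tx":-0.001,"ty":0.005,"tz":0.02,"wx":0,"wy":-0.1,"wz":0.2,"claw":0.005},{"tx":-0.001,"ty":0.01,"tz":0.04,"wx":0,"wy":-0.2,"wz":0.3,"claw":0.005},{"tx":-0.0017,"ty":0.015,"tz":0.06,"wx":0,"wy":-0.4,"wz":0.5,"claw":0.005},{"tx":-0.0018,"ty":0.016,"tz":0.07,"wx":-0.1,"wy":-0.4,"wz":0.5,"claw":0.005},{"tx":-0.0019,"ty":0.018,"tz":0.08,"wx":-0.1,"wy":-0.4,"wz":0.5,"claw":0.005},{"tx":-0.0019,"ty":0.0187,"tz":0.0855,"wx":-0.1,"wy":-0.4,"wz":0.5,"claw":0.005},{"tx":-0.0019,"ty":0.0187,"tz":0.0855,"wx":-0.1,"wy":-0.4,"wz":0.5,"claw":0.005},{"tx":-0.0019,"ty":0.0187,"tz":0.0855,"wx":-0.1,"wy":-0.4,"wz":0.5,"claw":0.005}]'
python3 - <<'E'
from h import *
for a in [(9,-.122,.0965),(9,-.135,.096),(9,-.149,.0955)]: go(*coverpose(*a,ex=.0015),False)
E
```

```text
t: 29.02
ee_pos: [0.6273, 0.0474, 0.1432]
tcp_rot: [[0.999, 0.041, -0.007], [0.041, -0.987, 0.156], [-0.001, -0.157, -0.988]]
wrist_force: [-1.1, -0.5, -8.5]
gripper_width: 0.165
finger_force: 108.0
t=29.02 dxyz mm [-0.3 -0.8  0.8] rot [-0.   0.  -0.1] rows>=0.0 q6 1.40
t=29.02 dxyz mm [-0.3 12.1 -0.7] rot [-0.   0.  -0.1] rows>=0.2 q6 1.40
t=29.02 dxyz mm [-0.2 26.  -2.4] rot [-0.   0.  -0.1] rows>=0.4 q6 1.40
```

```bash
python3 -m jog '[{"tx":0,"ty":0.004,"tz":0.0004,"wx":0,"wy":0,"wz":0,"claw":0.005},{"tx":0,"ty":0.009,"tz":-0.0003,"wx":0,"wy":0,"wz":0,"claw":0.005},{"tx":0,"ty":0.014,"tz":-0.001,"wx":0,"wy":0,"wz":0,"claw":0.005},{"tx":0,"ty":0.019,"tz":-0.0015,"wx":0,"wy":0,"wz":0,"claw":0.005},{"tx":0,"ty":0.023,"tz":-0.002,"wx":0,"wy":0,"wz":0,"claw":0.005},{"tx":0,"ty":0.025,"tz":-0.0022,"wx":0,"wy":0,"wz":0,"claw":0.005},{"tx":0,"ty":0.025,"tz":-0.0022,"wx":0,"wy":0,"wz":0,"claw":0.005}]'
python3 - <<'E'
from h import *
for a in [(9,-.149,.0955),(9,-.149,.093),(9,-.149,.0905)]: go(*coverpose(*a,ex=.0015),False)
E
```

```text
t: 29.9
ee_pos: [0.6277, 0.0223, 0.1406]
tcp_rot: [[0.999, 0.04, -0.009], [0.041, -0.987, 0.157], [-0.002, -0.157, -0.988]]
wrist_force: [0.3, -0.1, -7.8]
gripper_width: 0.164
finger_force: 108.2
t=29.90 dxyz mm [ 0.4  0.8 -1. ] rot [-0.   0.1 -0.2] rows>=0.0 q6 1.36
t=29.90 dxyz mm [0.4 1.2 1.4] rot [-0.   0.1 -0.2] rows>=0.0 q6 1.36
t=29.90 dxyz mm [0.4 1.6 3.9] rot [-0.   0.1 -0.2] rows>=0.1 q6 1.36
```

Under the bar with no contact. Lower until the ledge carries it.

```bash
python3 -m jog '[{"tx":0,"ty":0.001,"tz":0.001,"wx":0,"wy":0,"wz":0,"claw":0.005},{"tx":0,"ty":0.001,"tz":0.002,"wx":0,"wy":0,"wz":0,"claw":0.005},{"tx":0,"ty":0.001,"tz":0.003,"wx":0,"wy":0,"wz":0,"claw":0.005},{"tx":0,"ty":0.001,"tz":0.003,"wx":0,"wy":0,"wz":0,"claw":0.005}]'
python3 - <<'E'
from h import *
go(*coverpose(9,-.149,.092,ex=.0015),False)
E
```

```text
t: 30.4
ee_pos: [0.6278, 0.022, 0.1377]
tcp_rot: [[0.999, 0.041, -0.008], [0.042, -0.987, 0.156], [-0.002, -0.157, -0.988]]
wrist_force: [-0.8, -0.5, -6.4]
gripper_width: 0.168
finger_force: 108.3
t=30.40 dxyz mm [ 0.3  0.6 -0.4] rot [-0.   0.1 -0.1] rows>=0.0 q6 1.36
```

```bash
python3 -m jog '[{"tx":0,"ty":0,"tz":0.001,"wx":0,"wy":0,"wz":0,"claw":0.005},{"tx":0,"ty":0,"tz":0.0015,"wx":0,"wy":0,"wz":0,"claw":0.005},{"tx":0,"ty":0,"tz":0.0015,"wx":0,"wy":0,"wz":0,"claw":0.005}]'
python3 - <<'E'
from h import *
for th in (8,6,4,2,0): go(*coverpose(th,-.149,.092,ex=.0015),False)
E
```

```text
t: 30.78
ee_pos: [0.6281, 0.0224, 0.1367]
tcp_rot: [[0.999, 0.041, -0.008], [0.041, -0.987, 0.157], [-0.001, -0.157, -0.988]]
wrist_force: [-1.5, 2.1, -2.5]
gripper_width: 0.164
finger_force: 108.9
t=30.77 dxyz mm [0.1 0.4 1.2] rot [-1.   0.1 -0.1] rows>=0.1 q6 1.36
t=30.77 dxyz mm [ 0.1 -0.2  6.5] rot [-3.   0.1 -0.1] rows>=0.3 q6 1.36
t=30.77 dxyz mm [ 0.1 -0.6 11.7] rot [-5.   0.1 -0.1] rows>=0.5 q6 1.36
t=30.77 dxyz mm [ 0.1 -0.8 17. ] rot [-7.   0.1 -0.1] rows>=0.7 q6 1.36
t=30.77 dxyz mm [ 0.1 -0.9 22.3] rot [-9.   0.1 -0.1] rows>=0.8 q6 1.36
```

```bash
python3 -m jog '[{"tx":0,"ty":0.0002,"tz":0.0015,"wx":-0.8,"wy":0,"wz":0,"claw":0.005},{"tx":0,"ty":0.0002,"tz":0.0038,"wx":-1.8,"wy":0,"wz":0,"claw":0.005},{"tx":0,"ty":0,"tz":0.0062,"wx":-2.8,"wy":0,"wz":0,"claw":0.005},{"tx":0,"ty":-0.0002,"tz":0.0088,"wx":-3.8,"wy":0,"wz":0,"claw":0.005},{"tx":0,"ty":-0.0004,"tz":0.0114,"wx":-4.8,"wy":0,"wz":0,"claw":0.005},{"tx":0,"ty":-0.0005,"tz":0.014,"wx":-5.8,"wy":0,"wz":0,"claw":0.005},{"tx":0,"ty":-0.0006,"tz":0.0161,"wx":-6.6,"wy":0,"wz":0,"claw":0.005},{"tx":0,"ty":-0.0007,"tz":0.0177,"wx":-7.2,"wy":0,"wz":0,"claw":0.005},{"tx":0,"ty":-0.0007,"tz":0.0177,"wx":-7.2,"wy":0,"wz":0,"claw":0.005}]'
python3 - <<'E'
from h import *
for th in (1,0): go(*coverpose(th,-.149,.092,ex=.0015),False)
E
```

```text
t: 31.9
ee_pos: [0.6275, 0.0256, 0.1185]
tcp_rot: [[0.999, 0.042, -0.004], [0.042, -0.999, 0.031], [-0.002, -0.031, -1.0]]
wrist_force: [1.4, 1.3, -5.3]
gripper_width: 0.168
finger_force: 108.7
t=31.90 dxyz mm [ 0.5 -0.7  1.1] rot [-0.8  0.1 -0.1] rows>=0.1 q6 1.50
t=31.90 dxyz mm [ 0.5 -1.   3.7] rot [-1.8  0.1 -0.1] rows>=0.2 q6 1.50
```

```bash
python3 -m jog '[{"tx":0,"ty":-0.0003,"tz":0.001,"wx":-0.5,"wy":0,"wz":0,"claw":0.005},{"tx":0,"ty":-0.0006,"tz":0.0021,"wx":-1,"wy":0,"wz":0,"claw":0.005},{"tx":0,"ty":-0.0008,"tz":0.003,"wx":-1.4,"wy":0,"wz":0,"claw":0.005},{"tx":0,"ty":-0.001,"tz":0.0038,"wx":-1.8,"wy":0,"wz":0,"claw":0.005},{"tx":0,"ty":-0.001,"tz":0.0042,"wx":-1.8,"wy":0,"wz":0,"claw":0.005},{"tx":0,"ty":-0.001,"tz":0.0042,"wx":-1.8,"wy":0,"wz":0,"claw":0.005}]'
python3 - <<'E'
from h import *
go(*coverpose(0,-.149,.092,ex=.0015),False); print(manip.read_state()['wrist_torque'])
i,im,d=snap('side'); cv2.imwrite('pics/s2c.png',cv2.cvtColor(cv2.resize(im[140:240,280:430],(750,500),interpolation=cv2.INTER_CUBIC),cv2.COLOR_RGB2BGR))
E
```

```text
t: 32.65
ee_pos: [0.6273, 0.0264, 0.1148]
tcp_rot: [[0.999, 0.041, -0.003], [0.041, -0.999, -0.0], [-0.003, 0.0, -1.0]]
wrist_force: [-2.0, -2.6, -1.5]
gripper_width: 0.165
finger_force: 109.1
t=32.65 dxyz mm [ 0.7 -0.3  0. ] rot [ 0.   0.2 -0.1] rows>=0.0 q6 1.53
[-0.46809692  0.35704574  0.05745135]
```

View pics/s2c.png

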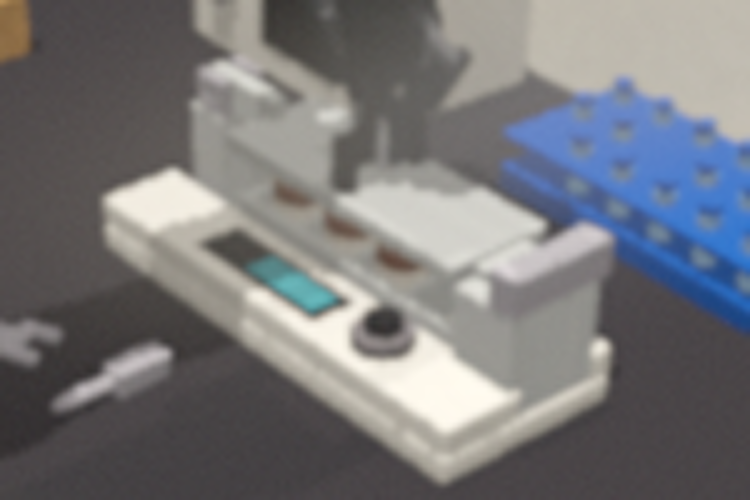

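The picture shows the cover lying flat, with the tongue under the bar at (480,290) and the lug between the cheeks at (240,80). Release and rise, then aim at a view of the pin.

```bash
python3 -m jog '[{"tx":0,"ty":0,"tz":0.0005,"wx":0,"wy":0,"wz":0,"claw":0.005},{"tx":0,"ty":0,"tz":0.0005,"wx":0,"wy":0,"wz":0,"claw":0.018},{"tx":0,"ty":0,"tz":0.0005,"wx":0,"wy":0,"wz":0,"claw":0.03},{"tx":0,"ty":0,"tz":0,"wx":0,"wy":0,"wz":0,"claw":0.045},{"tx":0,"ty":0,"tz":0,"wx":0,"wy":0,"wz":0,"claw":0.045},{"tx":0,"ty":0,"tz":-0.02,"wx":0,"wy":0,"wz":0,"claw":0.045},{"tx":0,"ty":0,"tz":-0.06,"wx":0,"wy":0,"wz":0,"claw":0.045},{"tx":0,"ty":0,"tz":-0.11,"wx":0,"wy":0,"wz":0,"claw":0.045},{"tx":0,"ty":0,"tz":-0.17,"wx":0,"wy":0,"wz":0,"claw":0.045}]'
python3 - <<'E'
from h import *
go([.60,.06,.33],Rd(2.5),False)
E
```

```text
t: 33.83
ee_pos: [0.6273, 0.0267, 0.2866]
tcp_rot: [[0.999, 0.041, -0.003], [0.041, -0.999, 0.0], [-0.003, -0.0, -1.0]]
wrist_force: [-0.1, -0.5, -0.8]
gripper_width: 0.53
finger_force: 0.0
t=33.83 dxyz mm [-26.  -34.4 -43.4] rot [ -0.1   0.1 -90.1] rows>=8.4 q6 1.53
```

```bash
python3 - <<'E'
from h import *
go([.39,.055,.28],Rd(-87.5),False)
E
python3 -m jog '[{"tx":-0.06,"ty":0,"tz":0,"wx":0,"wy":0,"wz":0,"claw":0.045},{"tx":-0.12,"ty":-0.01,"tz":0,"wx":0,"wy":0,"wz":0,"claw":0.045},{"tx":-0.18,"ty":-0.02,"tz":0.005,"wx":0,"wy":0,"wz":0,"claw":0.045},{"tx":-0.235,"ty":-0.038,"tz":0.007,"wx":0,"wy":0,"wz":0,"claw":0.045},{"tx":-0.235,"ty":-0.038,"tz":0.007,"wx":0,"wy":0,"wz":0,"claw":0.045},{"tx":-0.235,"ty":-0.038,"tz":0.007,"wx":0,"wy":0,"wz":0,"claw":0.045}]'
cat > pin.py <<'E'
from h import *
i,im,d=snap('wrist','w6'); P=cloud(i,d)
for n in ('pin_head','pin_shoulder'): marks('wrist',n,.009,2)
m=(P[...,2]>.005)&(P[...,2]<.024)&(P[...,0]>.38)&(P[...,0]<.52)&(P[...,1]>-.02)&(P[...,1]<.13)
n,l,st,c=cv2.connectedComponentsWithStats(m.astype(np.uint8))
for k in range(1,n):
    if st[k,4]<60: continue
    S=P[l==k]; hd=S[S[:,2]>.0145]; print(c[k].round(),st[k,4],'all',cv2.minAreaRect((S[:,:2]*1000).astype(np.float32)))
    if len(hd)>20: print(' head',cv2.minAreaRect((hd[:,:2]*1000).astype(np.float32)))
E
python3 pin.py
```

```text
t=33.83 dxyz mm [-235.9  -38.1    7.2] rot [-0.   0.2 -0.1] rows>=3.8 q6 1.53
t: 34.58
ee_pos: [0.3924, 0.055, 0.2797]
tcp_rot: [[0.999, 0.042, 0.002], [0.042, -0.999, 0.0], [0.002, -0.0, -1.0]]
wrist_force: [0.5, -0.5, 0.3]
gripper_width: 0.531
finger_force: 0.0
pin_head [317.0, 109.2] 0.67 [0.4561, 0.0566, 0.009]
pin_shoulder [323.2, 126.8] 0.85 [0.4327, 0.0473, 0.009]
[320. 121.] 640 all ((433.2835693359375, 52.450477600097656), (83.57839965820312, 16.8450927734375), 2.5701167583465576)
 head ((434.9994201660156, 52.527496337890625), (80.14330291748047, 16.8450927734375), 2.5701167583465576)
[266. 124.] 61 all ((434.5326232910156, 125.10589599609375), (9.62857437133789, 12.428427696228027), 23.13393211364746)
[269. 143.] 163 all ((407.6124572753906, 118.18673706054688), (22.04166603088379, 23.512126922607422), 0.32120245695114136)
```

View pics/w6.png

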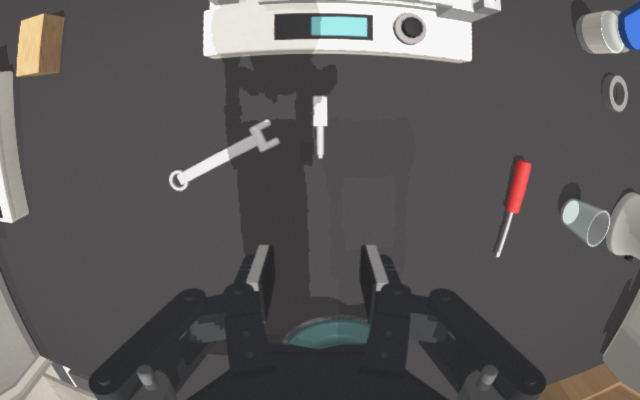

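The picture shows the pin lying at (320,125), head at (320,110) and tip towards the robot, not knocked. Head centre comes out at (0.455, 0.053) with the axis at 2.6°.

Run:
```python
from h import *
for z in (.06,.004): go([.4553,.0534,z],Rd(-87.45),False)
```

```text
t=34.73 dxyz mm [ 62.6   4.  218.7] rot [-0.   0.1 -0.2] rows>=3.6 q6 1.61
t=34.73 dxyz mm [ 62.6   4.  274.7] rot [-0.   0.1 -0.2] rows>=4.5 q6 1.61
```

```bash
python3 -m jog '[{"tx":0.03,"ty":0.002,"tz":0.05,"wx":0,"wy":0,"wz":0,"claw":0.045},{"tx":0.0626,"ty":0.004,"tz":0.1,"wx":0,"wy":0,"wz":-0.2,"claw":0.045},{"tx":0.0626,"ty":0.004,"tz":0.15,"wx":0,"wy":0,"wz":-0.2,"claw":0.045},{"tx":0.0626,"ty":0.004,"tz":0.2,"wx":0,"wy":0,"wz":-0.2,"claw":0.045},{"tx":0.0626,"ty":0.004,"tz":0.24,"wx":0,"wy":0,"wz":-0.2,"claw":0.045},{"tx":0.0626,"ty":0.004,"tz":0.262,"wx":0,"wy":0,"wz":-0.2,"claw":0.045},{"tx":0.0626,"ty":0.004,"tz":0.271,"wx":0,"wy":0,"wz":-0.2,"claw":0.04},{"tx":0.0626,"ty":0.004,"tz":0.273,"wx":0,"wy":0,"wz":-0.2,"claw":0.03}]'
python3 -m jog '[{"tx":0,"ty":0,"tz":0,"wx":0,"wy":0,"wz":0,"claw":0.005},{"tx":0,"ty":0,"tz":0,"wx":0,"wy":0,"wz":0,"claw":0.005},{"tx":0,"ty":0,"tz":0,"wx":0,"wy":0,"wz":0,"claw":0.005},{"tx":0,"ty":0,"tz":0,"wx":0,"wy":0,"wz":0,"claw":0.005}]' 60
```

```text
t: 35.72
ee_pos: [0.4541, 0.0534, 0.0045]
tcp_rot: [[0.999, 0.045, -0.003], [0.045, -0.999, 0.0], [-0.003, -0.0, -1.0]]
wrist_force: [-0.1, -0.1, 0.4]
gripper_width: 0.349
finger_force: 0.0
t: 36.22
ee_pos: [0.4543, 0.0536, 0.0057]
tcp_rot: [[0.999, 0.045, -0.001], [0.045, -0.999, 0.0], [-0.001, -0.0, -1.0]]
wrist_force: [-0.7, 0.3, 3.9]
gripper_width: 0.189
finger_force: 60.9
```

```bash
python3 -m jog '[{"tx":0,"ty":0,"tz":-0.04,"wx":0,"wy":0,"wz":0,"claw":0.005},{"tx":0,"ty":0,"tz":-0.09,"wx":0,"wy":0,"wz":0,"claw":0.005},{"tx":0,"ty":0,"tz":-0.15,"wx":0,"wy":0,"wz":0,"claw":0.005},{"tx":0,"ty":-0.01,"tz":-0.2,"wx":0,"wy":0,"wz":-10,"claw":0.005},{"tx":0,"ty":-0.03,"tz":-0.23,"wx":0,"wy":0,"wz":-20,"claw":0.005},{"tx":0,"ty":-0.05,"tz":-0.23,"wx":0,"wy":0,"wz":-30,"claw":0.005},{"tx":0,"ty":-0.07,"tz":-0.23,"wx":0,"wy":0,"wz":-40,"claw":0.005},{"tx":0,"ty":-0.09,"tz":-0.23,"wx":0,"wy":0,"wz":-50,"claw":0.005},{"tx":0,"ty":-0.11,"tz":-0.23,"wx":0,"wy":0,"wz":-60,"claw":0.005},{"tx":0,"ty":-0.12,"tz":-0.23,"wx":0,"wy":0,"wz":-70,"claw":0.005}]'
python3 - <<'E'
from h import *
z=np.load('w2.npz'); P=cloud({k:z[k] for k in z.files},z['d']); 
Q=(P.reshape(-1,3)-H)@RH
for a,b in [(-.03,0),(0,.03)]:
    S=Q[(Q[:,0]>a)&(Q[:,0]<b)&(Q[:,1]>.12)&(Q[:,1]<.19)&(Q[:,2]>.113)&(Q[:,2]<.124)]; print(len(S),np.percentile(S,[2,50,98],axis=0).round(4).tolist())
B=Q[(abs(Q[:,0])<.05)&(Q[:,1]<-.13)&(Q[:,1]>-.17)&(Q[:,2]>.112)]; print(np.percentile(B,[2,98],axis=0).round(4).tolist())
go(H+RH@np.array([-.135,.155,.16]),Rd(92.5),False)
E
```

```text
t: 37.48
ee_pos: [0.4482, 0.1742, 0.2346]
tcp_rot: [[0.293, 0.956, -0.003], [0.956, -0.293, 0.0], [-0.001, -0.003, -1.0]]
wrist_force: [0.1, 0.8, -1.2]
gripper_width: 0.191
finger_force: 60.4
154 [[-0.018, 0.1415, 0.1151], [-0.0136, 0.1531, 0.1186], [-0.0096, 0.1683, 0.1204]]
162 [[0.0099, 0.141, 0.1143], [0.0144, 0.153, 0.1184], [0.0181, 0.1687, 0.1196]]
[[-0.0387, -0.1611, 0.1133], [0.0379, -0.1391, 0.12]]
t=37.48 dxyz mm [11.2 35.1 74.5] rot [-1.000e-01 -1.000e-01 -1.095e+02] rows>=10.2 q6 0.62
```

```bash
python3 -m jog '[{"tx":0,"ty":0,"tz":0,"wx":0,"wy":0,"wz":-10.7,"claw":0.005},{"tx":0.002,"ty":0.005,"tz":0,"wx":0,"wy":0,"wz":-21,"claw":0.005},{"tx":0.003,"ty":0.01,"tz":0,"wx":0,"wy":0,"wz":-32,"claw":0.005},{"tx":0.004,"ty":0.015,"tz":0,"wx":0,"wy":0,"wz":-42,"claw":0.005},{"tx":0.005,"ty":0.02,"tz":0,"wx":0,"wy":0,"wz":-53,"claw":0.005},{"tx":0.006,"ty":0.022,"tz":0,"wx":0,"wy":0,"wz":-63,"claw":0.005},{"tx":0.007,"ty":0.024,"tz":0,"wx":0,"wy":0,"wz":-74,"claw":0.005},{"tx":0.008,"ty":0.026,"tz":0,"wx":0,"wy":0,"wz":-84,"claw":0.005},{"tx":0.009,"ty":0.028,"tz":0.01,"wx":0,"wy":0,"wz":-95,"claw":0.005},{"tx":0.01,"ty":0.033,"tz":0.03,"wx":0,"wy":0,"wz":-105,"claw":0.005}]'
python3 - <<'E'
from h import *
for x in (-.13,-.095): go(H+RH@np.array([x,.155,.1017]),Rd(92.5),False)
E
```

```text
t: 38.72
ee_pos: [0.4836, 0.1733, 0.2053]
tcp_rot: [[-0.999, 0.036, -0.0], [0.036, 0.999, 0.001], [0.0, 0.001, -1.0]]
wrist_force: [-0.1, -0.1, -0.9]
gripper_width: 0.19
finger_force: 60.4
t=38.73 dxyz mm [ -6.2   1.7 103.6] rot [ 0.  -0.  -4.6] rows>=1.7 q6 -1.24
t=38.73 dxyz mm [-41.1   4.5 103.6] rot [ 0.  -0.  -4.6] rows>=1.8 q6 -1.24
```

```bash
python3 -m jog '[{"tx":-0.003,"ty":0.001,"tz":0.03,"wx":0,"wy":0,"wz":-4.6,"claw":0.005},{"tx":-0.006,"ty":0.002,"tz":0.06,"wx":0,"wy":0,"wz":-4.6,"claw":0.005},{"tx":-0.006,"ty":0.002,"tz":0.085,"wx":0,"wy":0,"wz":-4.6,"claw":0.005},{"tx":-0.006,"ty":0.002,"tz":0.1035,"wx":0,"wy":0,"wz":-4.6,"claw":0.005},{"tx":-0.006,"ty":0.002,"tz":0.1035,"wx":0,"wy":0,"wz":-4.6,"claw":0.005},{"tx":-0.006,"ty":0.002,"tz":0.1035,"wx":0,"wy":0,"wz":-4.6,"claw":0.005}]'
python3 - <<'E'
from h import *
for x in (-.13,-.06,-.037): go(H+RH@np.array([x,.155,.1017]),Rd(92.5),False)
i,im,d=snap('side'); cv2.imwrite('pics/s3c.png',cv2.cvtColor(cv2.resize(im[130:230,280:430],(750,500),interpolation=cv2.INTER_CUBIC),cv2.COLOR_RGB2BGR))
i,im,d=snap('wrist','w7'); P=cloud(i,d)
s=manip.read_state(); C=(P-s['ee_pos'])@s['tcp_rot']
m=(C[...,0]<.03)&(C[...,0]>-.1)&(abs(C[...,1])<.02)&(C[...,2]<.015)&(C[...,2]>-.02)
S=C[m]; print(len(S), np.percentile(S,[1,50,99],axis=0).round(4).tolist() if len(S) else '')
E
```

```text
t: 39.48
ee_pos: [0.4897, 0.1751, 0.1022]
tcp_rot: [[-0.999, -0.038, -0.001], [-0.038, 0.999, 0.001], [0.001, 0.001, -1.0]]
wrist_force: [-0.4, 0.6, 0.1]
gripper_width: 0.193
finger_force: 60.4
t=39.48 dxyz mm [-0.2 -0.2  0.5] rot [ 0.  -0.  -0.3] rows>=0.0 q6 -1.31
t=39.48 dxyz mm [-70.2   0.2   0.5] rot [ 0.  -0.  -0.3] rows>=1.1 q6 -1.31
t=39.48 dxyz mm [-93.2   0.3   0.4] rot [ 0.  -0.  -0.3] rows>=1.5 q6 -1.31
4262 [[-0.056, -0.0186, -0.0194], [0.007, -0.0011, -0.0122], [0.0217, 0.0182, 0.0021]]
```

View pics/s3c.png

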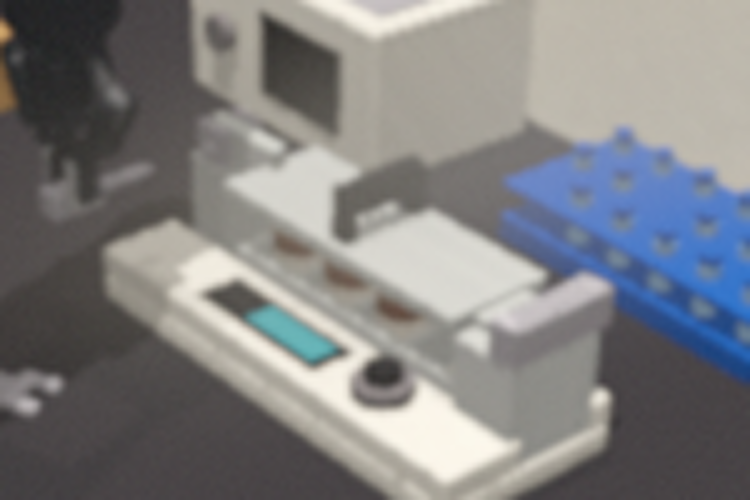

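View pics/w7.png

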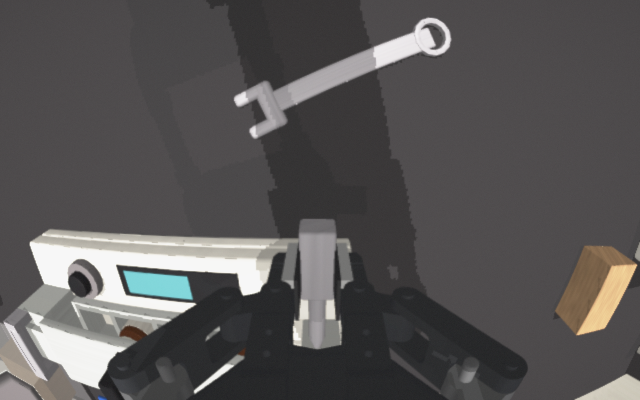

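The side picture shows the cover flat and released, with the pin held level left of the fork, tip pointing at it. In the wrist picture the pin is straight in the pads at (318,280).

```bash
python3 -m jog '[{"tx":-0.015,"ty":0,"tz":0.0004,"wx":0,"wy":0,"wz":-0.3,"claw":0.005},{"tx":-0.035,"ty":0,"tz":0.0004,"wx":0,"wy":0,"wz":-0.3,"claw":0.005},{"tx":-0.043,"ty":0,"tz":0.0004,"wx":0,"wy":0,"wz":-0.3,"claw":0.005},{"tx":-0.049,"ty":0,"tz":0.0004,"wx":0,"wy":0,"wz":-0.3,"claw":0.005},{"tx":-0.053,"ty":0,"tz":0.0004,"wx":0,"wy":0,"wz":-0.3,"claw":0.005},{"tx":-0.056,"ty":0,"tz":0.0004,"wx":0,"wy":0,"wz":-0.3,"claw":0.005},{"tx":-0.056,"ty":0,"tz":0.0004,"wx":0,"wy":0,"wz":-0.3,"claw":0.005}]'
python3 - <<'E'
from h import *
for x in (-.073,-.037): go(H+RH@np.array([x,.155,.1017]),Rd(92.5),False)
E
```

```text
t: 40.45
ee_pos: [0.5449, 0.177, 0.1007]
tcp_rot: [[-0.999, -0.043, -0.002], [-0.043, 0.999, 0.0], [0.002, 0.0, -1.0]]
wrist_force: [0.1, 0.3, -0.3]
gripper_width: 0.192
finger_force: 60.4
t=40.45 dxyz mm [-2.   0.3 -1. ] rot [ 0.  -0.1 -0. ] rows>=0.0 q6 -1.34
t=40.45 dxyz mm [-38.    0.3  -1. ] rot [ 0.  -0.1 -0. ] rows>=0.6 q6 -1.34
```

```bash
python3 -m jog '[{"tx":-0.004,"ty":0,"tz":-0.0008,"wx":0,"wy":0,"wz":0,"claw":0.005},{"tx":-0.008,"ty":0,"tz":-0.0008,"wx":0,"wy":0,"wz":0,"claw":0.005},{"tx":-0.012,"ty":0,"tz":-0.0008,"wx":0,"wy":0,"wz":0,"claw":0.005},{"tx":-0.016,"ty":0,"tz":-0.0008,"wx":0,"wy":0,"wz":0,"claw":0.005},{"tx":-0.02,"ty":0,"tz":-0.0008,"wx":0,"wy":0,"wz":0,"claw":0.005},{"tx":-0.024,"ty":0,"tz":-0.0008,"wx":0,"wy":0,"wz":0,"claw":0.005},{"tx":-0.028,"ty":0,"tz":-0.0008,"wx":0,"wy":0,"wz":0,"claw":0.005},{"tx":-0.032,"ty":0,"tz":-0.0008,"wx":0,"wy":0,"wz":0,"claw":0.005},{"tx":-0.035,"ty":0,"tz":-0.0008,"wx":0,"wy":0,"wz":0,"claw":0.005},{"tx":-0.035,"ty":0,"tz":-0.0008,"wx":0,"wy":0,"wz":0,"claw":0.005}]'
python3 - <<'E'
from h import *
go(H+RH@np.array([-.037,.155,.1017]),Rd(92.5),False)
E
```

```text
t: 41.7
ee_pos: [0.5802, 0.1785, 0.1015]
tcp_rot: [[-0.999, -0.043, -0.002], [-0.043, 0.999, 0.0], [0.002, 0.0, -1.0]]
wrist_force: [-0.2, -0.7, -1.0]
gripper_width: 0.193
finger_force: 60.4
t=41.70 dxyz mm [-2.6  0.4 -0.2] rot [ 0.  -0.1 -0. ] rows>=0.0 q6 -1.36
```

```bash
python3 -m jog '[{"tx":-0.0015,"ty":0,"tz":0,"wx":0,"wy":0,"wz":0,"claw":0.005},{"tx":-0.003,"ty":0,"tz":0,"wx":0,"wy":0,"wz":0,"claw":0.005},{"tx":-0.004,"ty":0,"tz":0,"wx":0,"wy":0,"wz":0,"claw":0.005},{"tx":-0.004,"ty":0,"tz":0,"wx":0,"wy":0,"wz":0,"claw":0.005}]'
```

```text
t: 42.2
ee_pos: [0.5836, 0.1786, 0.1014]
tcp_rot: [[-0.999, -0.043, -0.003], [-0.043, 0.999, 0.0], [0.003, 0.0, -1.0]]
wrist_force: [-1.4, 0.3, 0.5]
gripper_width: 0.192
finger_force: 60.5
```

```bash
python3 -m jog '[{"tx":-0.001,"ty":0,"tz":0,"wx":0,"wy":0,"wz":0,"claw":0.005},{"tx":-0.002,"ty":0,"tz":0,"wx":0,"wy":0,"wz":0,"claw":0.005},{"tx":-0.002,"ty":0,"tz":0,"wx":0,"wy":0,"wz":0,"claw":0.005}]'
```

```text
t: 42.58
ee_pos: [0.5837, 0.1786, 0.1011]
tcp_rot: [[-0.999, -0.043, -0.007], [-0.043, 0.999, -0.0], [0.007, -0.0, -1.0]]
wrist_force: [-7.7, -0.6, 3.0]
gripper_width: 0.188
finger_force: 60.9
```

```bash
python3 -m jog '[{"tx":0.001,"ty":0,"tz":0,"wx":0,"wy":0,"wz":0,"claw":0.005},{"tx":0.001,"ty":0,"tz":0,"wx":0,"wy":0,"wz":0,"claw":0.025},{"tx":0.001,"ty":0,"tz":0,"wx":0,"wy":0,"wz":0,"claw":0.04},{"tx":0.001,"ty":0,"tz":0,"wx":0,"wy":0,"wz":0,"claw":0.04},{"tx":0.001,"ty":0,"tz":-0.02,"wx":0,"wy":0,"wz":0,"claw":0.04},{"tx":0.001,"ty":0,"tz":-0.06,"wx":0,"wy":0,"wz":0,"claw":0.04},{"tx":0.001,"ty":0,"tz":-0.11,"wx":0,"wy":0,"wz":0,"claw":0.04},{"tx":0.001,"ty":0,"tz":-0.17,"wx":0,"wy":0,"wz":0,"claw":0.04}]'
python3 - <<'E'
from h import *
go([.70,.05,.30],Rd(92.5),False)
E
```

```text
t: 43.58
ee_pos: [0.5848, 0.1785, 0.2737]
tcp_rot: [[-0.999, -0.043, -0.002], [-0.043, 0.999, 0.0], [0.002, 0.0, -1.0]]
wrist_force: [0.9, 0.4, 0.7]
gripper_width: 0.47
finger_force: 0.0
t=43.58 dxyz mm [-109.4 -133.3  -26.6] rot [ 0.  -0.1 -0. ] rows>=2.8 q6 -1.36
```

```bash
python3 -m jog '[{"tx":-0.05,"ty":-0.03,"tz":-0.01,"wx":0,"wy":0,"wz":0,"claw":0.02},{"tx":-0.08,"ty":-0.08,"tz":-0.02,"wx":0,"wy":0,"wz":0,"claw":0},{"tx":-0.109,"ty":-0.133,"tz":-0.027,"wx":0,"wy":0,"wz":0,"claw":0},{"tx":-0.109,"ty":-0.133,"tz":-0.027,"wx":0,"wy":0,"wz":0,"claw":0},{"tx":-0.109,"ty":-0.133,"tz":-0.027,"wx":0,"wy":0,"wz":0,"claw":0},{"tx":-0.109,"ty":-0.133,"tz":-0.027,"wx":0,"wy":0,"wz":0,"claw":0}]'
python3 - <<'E'
from h import *
i,im,d=snap('wrist','w8'); P=cloud(i,d); C=(P-H)@RH
for n,z in {'start_top':.062,'pin_shoulder':.105,'pin_head':.105,'lug_hole':.105,'cover_handle':.13}.items(): marks('wrist',n,z,2)
f=lambda x0,x1,y0,y1,z0,z1:C[(C[...,0]>x0)&(C[...,0]<x1)&(C[...,1]>y0)&(C[...,1]<y1)&(C[...,2]>z0)&(C[...,2]<z1)]
S=f(-.075,-.0195,.14,.17,.09,.13); print('head',len(S),np.percentile(S,[2,50,98],axis=0).round(4).tolist())
A=np.polyfit(S[:,0],S[:,2],1); print('slope',A)
S=f(-.09,-.045,-.13,.0,.054,.075); print('button',len(S),np.percentile(S,[5,50,95],axis=0).round(4).tolist())
S=f(-.04,.04,-.105,.105,.098,.112); A=np.linalg.lstsq(np.c_[S[:,:2],np.ones(len(S))],S[:,2],rcond=None)[0]; print('plate',A.round(4),np.percentile(S,[1,99],axis=0).round(4).tolist())
E
```

```text
t: 44.32
ee_pos: [0.6994, 0.0518, 0.2986]
tcp_rot: [[-0.999, -0.045, -0.002], [-0.045, 0.999, 0.001], [0.002, 0.001, -1.0]]
wrist_force: [0.9, -0.0, -0.3]
gripper_width: -0.002
finger_force: 0.0
start_top [239.2, 55.0] 0.89 [0.566, -0.0497, 0.062]
pin_shoulder [433.9, 93.2] 0.91 [0.6019, 0.1777, 0.105]
pin_head [434.8, 74.6] 0.59 [0.5806, 0.1771, 0.105]
lug_hole [433.1, 108.6] 0.58 [0.6197, 0.1779, 0.105]
cover_handle [294.7, 99.1] 0.74 [0.6204, 0.025, 0.13]
head 703 [[-0.0584, 0.1448, 0.0954], [-0.039, 0.1515, 0.1085], [-0.0202, 0.1647, 0.113]]
slope [0.11495803 0.11163597]
button 352 [[-0.0726, -0.0846, 0.0543], [-0.0616, -0.0731, 0.0622], [-0.0512, -0.0622, 0.0639]]
plate [-0.0025  0.0008  0.1045] [[-0.0392, -0.1027, 0.1027], [0.0377, 0.1027, 0.1064]]
```

View pics/w8.png

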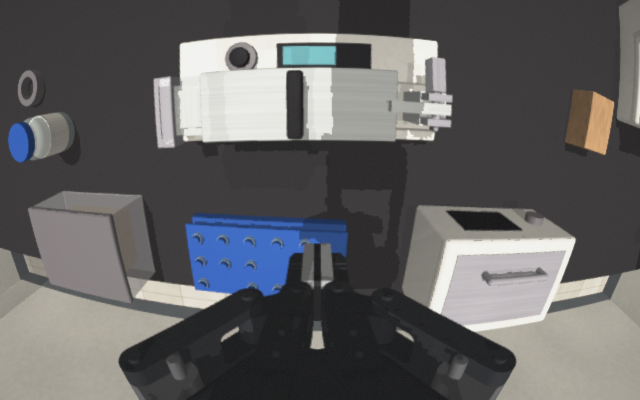

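The picture shows the cover closed and the pin home in the fork at (435,85). The button is at (240,57). Going to press it with the fingers shut.

Run:
```python
from h import *
for z in (.12,.075,.0535): go(H+RH@np.array([-.0625,-.073,z]),Rd(92.5),False)
i=manip.camera_info('wrist'); im,d=manip.snapshot('wrist'); C=(cloud(i,d)-H)@RH
for a in np.arange(-.057,-.018,.006):
    S=C[(abs(C[...,0]-a)<.003)&(abs(C[...,1]-.153)<.006)&(C[...,2]>.09)&(C[...,2]<.13)]; print(round(a,3),len(S),np.median(S[:,2]).round(4) if len(S) else '')
```

```text
t=44.62 dxyz mm [136.4 -95.3 178.6] rot [ 0.  -0.1  0. ] rows>=3.9 q6 -1.58
t=44.62 dxyz mm [136.3 -95.3 223.6] rot [ 0.  -0.1  0. ] rows>=4.5 q6 -1.58
t=44.62 dxyz mm [136.2 -95.3 245.1] rot [ 0.  -0.1  0. ] rows>=4.7 q6 -1.58
-0.057 53 0.1076
-0.051 52 0.1083
-0.045 60 0.1087
-0.039 54 0.1101
-0.033 62 0.1108
-0.027 59 0.1116
-0.021 58 0.1108
```

```bash
python3 -m jog '[{"tx":0.06,"ty":-0.04,"tz":0.02,"wx":0,"wy":0,"wz":0,"claw":0},{"tx":0.1,"ty":-0.07,"tz":0.05,"wx":0,"wy":0,"wz":0,"claw":0},{"tx":0.136,"ty":-0.095,"tz":0.09,"wx":0,"wy":0,"wz":0,"claw":0},{"tx":0.136,"ty":-0.095,"tz":0.14,"wx":0,"wy":0,"wz":0,"claw":0},{"tx":0.136,"ty":-0.095,"tz":0.19,"wx":0,"wy":0,"wz":0,"claw":0},{"tx":0.136,"ty":-0.095,"tz":0.22,"wx":0,"wy":0,"wz":0,"claw":0},{"tx":0.136,"ty":-0.095,"tz":0.22,"wx":0,"wy":0,"wz":0,"claw":0}]'
python3 - <<'E'
from h import *
go(H+RH@np.array([-.0625,-.073,.0545]),Rd(92.5),False)
E
```

```text
t: 45.55
ee_pos: [0.5649, -0.0499, 0.0756]
tcp_rot: [[-0.999, -0.043, -0.009], [-0.043, 0.999, 0.001], [0.009, 0.001, -1.0]]
wrist_force: [-0.0, -0.5, 0.7]
gripper_width: 0.003
finger_force: 0.0
t=45.55 dxyz mm [-2.6 -0.2 21. ] rot [ 0.1 -0.5 -0. ] rows>=0.3 q6 -1.75
```

```bash
python3 -m jog '[{"tx":-0.002,"ty":0,"tz":0.008,"wx":0,"wy":0,"wz":0,"claw":0},{"tx":-0.002,"ty":0,"tz":0.012,"wx":0,"wy":0,"wz":0,"claw":0},{"tx":-0.002,"ty":0,"tz":0.016,"wx":0,"wy":0,"wz":0,"claw":0},{"tx":-0.002,"ty":0,"tz":0.019,"wx":0,"wy":0,"wz":0,"claw":0},{"tx":-0.002,"ty":0,"tz":0.021,"wx":0,"wy":0,"wz":0,"claw":0},{"tx":-0.002,"ty":0,"tz":0.021,"wx":0,"wy":0,"wz":0,"claw":0}]'
```

```text
t: 46.3
ee_pos: [0.5704, -0.0502, 0.0581]
tcp_rot: [[-0.999, -0.043, -0.001], [-0.043, 0.999, 0.0], [0.001, 0.0, -1.0]]
wrist_force: [0.2, 0.6, 2.8]
gripper_width: -0.002
finger_force: 1.8
```

```bash
python3 -m jog '[{"tx":0.002,"ty":0,"tz":0.002,"wx":0,"wy":0,"wz":0,"claw":0},{"tx":0.002,"ty":0,"tz":0.004,"wx":0,"wy":0,"wz":0,"claw":0},{"tx":0.002,"ty":0,"tz":0.005,"wx":0,"wy":0,"wz":0,"claw":0},{"tx":0.002,"ty":0,"tz":0.005,"wx":0,"wy":0,"wz":0,"claw":0}]'
```

```text
t: 46.8
ee_pos: [0.5695, -0.0504, 0.0558]
tcp_rot: [[-0.999, -0.043, 0.001], [-0.043, 0.999, -0.0], [-0.001, -0.0, -1.0]]
wrist_force: [-2.8, 1.1, 19.0]
gripper_width: -0.001
finger_force: 9.4
```

Bottomed out at 19 N. Retract and check everything.

```bash
python3 -m jog '[{"tx":0,"ty":0,"tz":0.001,"wx":0,"wy":0,"wz":0,"claw":0},{"tx":0,"ty":0,"tz":-0.02,"wx":0,"wy":0,"wz":0,"claw":0},{"tx":0,"ty":0,"tz":-0.06,"wx":0,"wy":0,"wz":0,"claw":0},{"tx":0,"ty":0,"tz":-0.12,"wx":0,"wy":0,"wz":0,"claw":0},{"tx":-0.05,"ty":0.04,"tz":-0.18,"wx":0,"wy":0,"wz":0,"claw":0},{"tx":-0.1,"ty":0.08,"tz":-0.24,"wx":0,"wy":0,"wz":0,"claw":0},{"tx":-0.13,"ty":0.1,"tz":-0.245,"wx":0,"wy":0,"wz":0,"claw":0},{"tx":-0.13,"ty":0.1,"tz":-0.245,"wx":0,"wy":0,"wz":0,"claw":0},{"tx":-0.13,"ty":0.1,"tz":-0.245,"wx":0,"wy":0,"wz":0,"claw":0},{"tx":-0.13,"ty":0.1,"tz":-0.245,"wx":0,"wy":0,"wz":0,"claw":0}]'
python3 - <<'E'
from h import *
i,im,d=snap('wrist','w9'); C=(cloud(i,d)-H)@RH
f=lambda x0,x1,y0,y1,z0,z1:C[(C[...,0]>x0)&(C[...,0]<x1)&(C[...,1]>y0)&(C[...,1]<y1)&(C[...,2]>z0)&(C[...,2]<z1)]
S=f(-.075,-.0195,.147,.16,.09,.13); print('head',len(S),np.percentile(S,[2,50,98],axis=0).round(4).tolist())
S=f(-.09,-.045,-.13,.0,.054,.075); print('button',len(S),np.percentile(S,[5,50,95],axis=0).round(4).tolist())
S=f(-.04,.04,-.105,.105,.098,.112); A=np.linalg.lstsq(np.c_[S[:,:2],np.ones(len(S))],S[:,2],rcond=None)[0]; print('plate',A.round(4))
for n in ('jar','driver','wrench','carton'): marks('wrist',n,0,1)
E
```

```text
t: 48.05
ee_pos: [0.6922, 0.0546, 0.2951]
tcp_rot: [[-0.999, -0.043, -0.006], [-0.043, 0.999, -0.001], [0.006, -0.0, -1.0]]
wrist_force: [-0.3, -0.0, -0.2]
gripper_width: 0.001
finger_force: 0.0
head 425 [[-0.0589, 0.1472, 0.1032], [-0.0395, 0.1521, 0.1097], [-0.0203, 0.1598, 0.1136]]
button 359 [[-0.0735, -0.0843, 0.0549], [-0.0622, -0.0729, 0.0621], [-0.0515, -0.0627, 0.0639]]
plate [-0.0028  0.0007  0.1045]
jar [63.9, 137.7] 0.65 [0.6609, -0.4106, 0.0]
driver [294.1, 111.3] 0.56 [0.6306, 0.0187, 0.0]
carton [434.6, 98.3] 0.47 [0.5979, 0.222, 0.0]
```

View pics/w9.png

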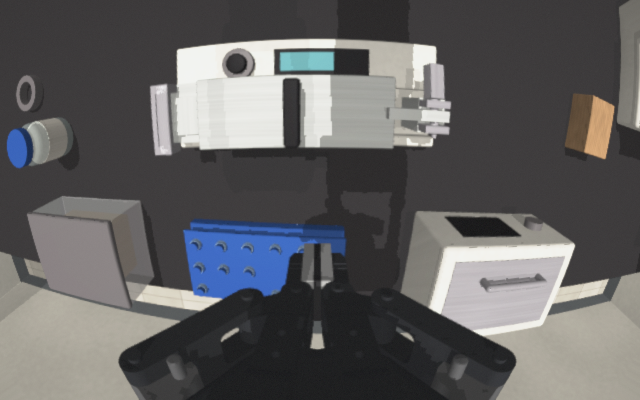

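The picture shows the cover closed at (295,112), the pin home at (435,85), the button back up at (237,63), and the jar, ring and carton where they were. Handing in.

```bash
python3 -c "
from bench import manip
print(manip.sign_off())"
```

```text
the job is handed in; nothing more can be done
None
```

I handed the job in at about 48 s, and sign-off returned no verdict: three bottles (all I found) stand in bays, the cover was pivoted shut, the pin is home, the start button was pressed to its stop and sprang back, and nothing else was seen moved.

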